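# Turn the drained measuring cylinder over with the spring clip and stand it ready

## Task

The measuring cylinder with the six-sided foot is draining mouth-down on a peg of the steel rack. Take it off, press it into the spring clip on the stand and let go, so that you can take hold of it again the other way round and stand it upright, mouth up, on the floor of the steel tray; set it down while you still hold it rather than dropping it. Leave the boiling tube on its peg and do not shift the beaker or the wash bottle.

Things in the scene. Friction and masses are not known exactly. Their poses are not given: they have to be found in the camera images.
- cylinder: Measuring cylinder: milky plastic, dark rings, 170 mm tall, 60 g, balance point 70 mm up. Round body 24 mm thick from 20 to 170 mm, bore 19.6 mm. Six-sided foot 56 mm wide, 8 mm thick, with a cone above it to 20 mm. Origin: centre of the foot's underside; z axis runs to the mouth. Starts mouth-down on either outer peg, mouth against the board, the bore resting on the peg.
- cylinder_mouth (a point): Centre of the cylinder's open mouth, 170 mm from the underside along its z axis.
- rack: Draining rack, fixed: leaning steel board 300 mm wide on a 300 x 260 mm drip tray. Three black pegs, 10 mm thick, 125 mm long, square to the board, point to rack -y and rise 35 degrees. Roots at rack x -110, 0, 110, y 75, z 85 mm; middle one empty. Origin on the bench, z up. What hangs lies parallel to its peg, its axis 5 mm below the peg's, and comes free after 125 mm along the peg.
- boiling_tube: Bystander: glass tube with a round bottom and no foot, 24 mm in diameter, 170 mm long, hanging mouth-down on the other outer peg. Origin: its round end; z axis to its mouth. It stays on its peg.
- clip: Spring clip for a 24 mm round body, fixed on a stand: saddle and two sprung jaws, 24 mm long along y. Origin: on the axis of a held body, 180 mm above the bench. y: along the held body, rising 30 degrees to its high end at +y; x: level, jaw to jaw; z: out of the open side, leaning 30 degrees from vertical. A body goes in and out sideways along z and seats at the origin.
- jaw_a: The clip's jaw at its +x side: a bent, hinged steel leaf 22 mm long (y). Its flared lip ends 20 mm out along the clip's z. The two lips are 30 mm apart at their ends and 15 mm at the neck, which springs open: about 8 N to push a body in, 10 N to pull it out. Origin: its hinge.
- jaw_b: The clip's jaw at its -x side, the same mirrored. Under the clip stand a 22 mm block and a 14 mm post on a base plate 130 x 150 mm, 14 mm thick.
- tray: Ready tray, fixed: shallow open steel tray 200 mm (x) by 300 mm (y), walls 3 mm thick and 16 mm high, floor 3 mm above the bench. Origin: centre of its underside, on the bench. The beaker stands in its -y half; the +y half is empty.
- beaker: Bystander: glass beaker, 74 mm in diameter at the rim, 95 mm tall, standing in the tray. Origin: centre of its underside.
- wash_bottle: Bystander: white squeeze bottle with a blue cap and a bent spout, 62 mm in diameter, 192 mm tall, standing on the bench beyond the clip. Origin: centre of its underside.
Mind the look-alikes: they are no part of the job. Of the things like the cylinder, leave any that is brown; of the rest the larger one is meant. What is shaped like the part that bears clip but turquoise is not meant.

How it is judged:
By the outcome, as a careful person would: the job done as asked, in the order asked, and still so for the second after the job is handed in, with the robot touching nothing.
It also fails if it takes over 69 s, if anything falls off the work surface, if the arm or the gripper's body presses on something with over 40 N, if the wrist force passes 120 N, or if a joint passes its speed limit or range.

## Robot

A 6-joint arm with a two-finger parallel gripper is mounted at the origin on the work surface. World frame = base frame: x ahead of the robot, y to its left, z up, the work surface at z = 0. Lengths are in m, angles in rad, forces in N, time in s.
With the tool pointing down it reaches from about 0.3 to 0.775 m from the base axis. Payload 14.6 kg.
Tool frame: the origin (TCP) lies on the centre line of the jaws, within the pads' length; the fingertips stand ctrl.tcp_to_tips ahead of it and the grasp point (between the pads) lies 2 mm behind it (ctrl.tcp_to_tips is the distance from the TCP to the fingertips, in m); z points along the fingers, y is the line along which they close (so a half turn about z gives the same grasp; the last joint's range is limited). The gripper opens to 94 mm and grips with 3 to 60 N. Pads are 16 mm wide; open, the fingers measure 119 mm over their backs; the gripper's body (75 mm by 177 mm) begins 78 mm behind the grasp point.
Start: joints at [-1.376, 0.3, 1.521, -0, 1.321, -0.067], TCP at [0.142, -0.531, 0.222] pointing down, gripper open.
Joint ranges: [-3.03, 3.03], [-0.79, 2.21], [0.23, 2.52], [-1.04, 4.18], [0, 3.07], [-2.55, 2.55]. Speed limits (rad/s): [2.22, 2.22, 2.57, 3.14, 3.14, 3.14].

## Interface

Orientations are given as [roll, pitch, yaw] about the fixed x, y, z axes, in that order (R = Rz(yaw) Ry(pitch) Rx(roll)).
In Python, from station import telemetry, viewer, hand_in, ctrl gives the robot as it stands.
- The arm moves only by the tool step_arm, never from a script. Its argument "plan" is a list of rows, each an object of numbers: "dx", "dy", "dz": the shift along the tool's x, y, z scaled (see below); "rx", "ry", "rz": the turn, a rotation vector about the tool's x, y, z scaled (see below); "claw": the closure, from 0 (fully open) to 1 (shut). In form: [{"dx": .., "dy": .., "dz": .., "rx": .., "ry": .., "rz": .., "claw": ..}, ...]. A call has 1 to 10 rows; each row shifts and turns the commanded pose from where the row before left it, along the tool's axes as they then stand; what a row does not reach is not made up. The controller multiplies each number of a shift by 0.1 m and each number of a turn by 90 degrees. A row lasts 1/10 s, in which the tool goes at most 50 mm and 8.59 degrees, less where a joint would pass 70% of its speed; a pose out of reach is approached as far as the arm can. A call with a number of a shift or a turn outside -1 to 1 is refused whole. A call with a gripper value outside its range is refused whole. The fingers move at their own pace and stop on an object; "grip_force" is the grip in N (left out, the last holds). Time passes only in rows, so rows that do not move let the fingers close. It gives the time, the measured TCP pose, the force, the opening and the grip force at its end, in the units of the state.
- telemetry.get_obs(): the state, without advancing time (a new reading comes with each control period).
- viewer.camera(name): name is "side" or "top"; returns a dict with "img" (420x560x3 uint8, red, green, blue), "z_map" (420x560 float32, m along the optical axis (not along the pixel's ray), 0 where there is no reading), "fx", "fy", "cx", "cy" (pixels), "R" (3x3) and "t" (3): a world point X has camera coordinates R X + t. Camera axes: x right, y down, z forward; pixel columns grow to the right and rows downward; lengths in m; the calibration is good to about 2 mm. A picture is of the moment at which its call begins.
- hand_in(): hands the job in; it is judged then, once.
Trained networks look in a picture, given as the dict that the camera call returned (one of the last four; its "shot" number tells which), for a name from the list of things; names that differ only in an ending like _2 or _b are one class to them, and where a whole thing is asked for, a point or a joint stands for the part that bears it (a point fixed in the world has none). Each returns a list of dicts, best first, with "score" (0 to 1); they miss things now and then, are a little off and sometimes report something else, mostly with a low value. They report only what shows in the picture. A call takes as long as a camera call. They do not tell look-alikes from the thing itself.
- viewer.recognise(target, picture): "rect" ([left, top, right, bottom] in pixels, round what is visible of it).
The state is a dict: "time_s": time; "qpos": joint angles; "joint_vel": joint speeds; "tau": joint torques, N m; "ee_pos": TCP position; "eef_rot": TCP orientation; "force": force on the tool from outside, world axes, zero at the start; "moment": the same for the moment, N m; "grip_width": finger opening in m; "grip_force": force on a finger pad.
Only numpy, scipy, OpenCV 4.12 (cv2) and the standard library are available. Lean on these libraries where they do the work, as an engineer would, in place of code of your own. Each camera call takes 0.05 s, during which the arm holds its last target. There are 200 camera calls.

## Working session

There is one attempt and no reset: what is moved stays moved. The work goes in short steps, Python scripts to look and compute and a tool call to move; the robot and the scene stay as the last step left them, time stands still between calls to the robot, and variables do not carry over. Pictures are saved under pics/ and viewed, at most 10 in all, crops included, and the job is handed in when it is done.

Besides the shell and the picture viewer there is one more tool, called after "Request:" as name(argument=value, ...) on one line, values as JSON. step_arm: Moves the arm, as the interface text tells. Shifts and turns lie within -1 to 1; 1 stands for 0.1 m of shift or 90 degrees of turn. Its arguments: {"type":"object","properties":{"plan":{"type":"array"},"grip_force":{"type":"number"}},"required":["plan"]}

```bash
ls; mkdir -p pics; cat > h.py <<'E'
import numpy as np, cv2
from station import telemetry, viewer, hand_in, ctrl
from scipy.spatial.transform import Rotation as Ro
def cloud(p):
    z=p["z_map"]; v,u=np.mgrid[:z.shape[0],:z.shape[1]]
    c=np.stack([(u-p["cx"])/p["fx"]*z,(v-p["cy"])/p["fy"]*z,z],-1)
    w=(c-p["t"])@p["R"]; w[z==0]=np.nan
    return w
def px(p,X):
    c=p["R"]@np.array(X)+p["t"]; return p["fx"]*c[0]/c[2]+p["cx"],p["fy"]*c[1]/c[2]+p["cy"]
E
python3 - <<'E'
from h import *
ims=[]
for n in("top","side"):
    p=viewer.camera(n); np.savez("pics/"+n,**{k:v for k,v in p.items()}); ims.append(p["img"])
    print(n,p["R"].round(3).tolist(),p["t"].round(3),p["fx"])
    for t in("cylinder","rack","boiling_tube","clip","jaw_a","tray","beaker","wash_bottle"):
        print(t,[(round(d["score"],2),np.round(d["rect"]).astype(int).tolist()) for d in viewer.recognise(t,p)])
    cv2.imwrite(f"pics/{n}0.png",cv2.resize(p["img"][:,:,::-1],(800,600)))
print(telemetry.get_obs(),ctrl.tcp_to_tips)
E
```

```text
pics
top [[0.002, -1.0, 0.004], [-0.998, -0.002, -0.067], [0.067, -0.004, -0.998]] [0.039 0.566 1.336] 513.8443596416188
cylinder [(0.75, [242, 280, 291, 297]), (0.59, [40, 248, 107, 270]), (0.56, [153, 284, 217, 307]), (0.17, [301, 200, 317, 212])]
rack [(0.63, [124, 182, 228, 310])]
boiling_tube [(0.74, [160, 194, 213, 209]), (0.71, [155, 282, 216, 307])]
clip [(0.63, [409, 328, 435, 342]), (0.48, [299, 203, 319, 223])]
jaw_a [(0.64, [301, 202, 317, 211]), (0.55, [419, 339, 432, 344]), (0.38, [413, 325, 430, 332])]
tray [(0.59, [335, 186, 457, 273])]
beaker [(0.97, [415, 209, 456, 242])]
wash_bottle [(0.93, [259, 122, 296, 157])]
side [[-0.849, -0.529, 0.001], [-0.313, 0.501, -0.807], [0.426, -0.685, -0.591]] [0.495 0.25  1.024] 440.8465970384326
cylinder [(0.94, [313, 246, 349, 281]), (0.71, [152, 364, 205, 417]), (0.69, [271, 238, 324, 316])]
rack [(0.87, [156, 241, 328, 383])]
boiling_tube [(0.6, [191, 208, 232, 273])]
clip []
jaw_a []
tray [(0.77, [293, 150, 377, 219])]
beaker [(0.59, [333, 135, 357, 175])]
wash_bottle [(0.91, [211, 155, 236, 212])]
{'time_s': 0.9, 'qpos': array([-1.37560991e+00,  2.99883251e-01,  1.52096666e+00, -8.43529871e-07,
        1.32071227e+00, -6.65864510e-02]), 'joint_vel': array([ 0.0003925 , -0.00088885, -0.00031714, -0.00033964,  0.0009105 ,
       -0.00241124]), 'tau': array([ 1.99401395e-03, -5.31648731e+01, -3.52904177e+01,  7.09962845e-02,
        2.11632403e-02, -2.71710249e-06]), 'ee_pos': array([ 0.14234067, -0.53126249,  0.22246889]), 'eef_rot': array([3.14156231e+00, 2.84269301e-06, 2.61773077e-01]), 'force': array([-1.07584849,  0.30561459,  0.61925175]), 'moment': array([ 0.01385129,  0.01192073, -0.01341914]), 'grip_force': 0.0, 'grip_width': 0.09381735020338972} 0.017
```

View pics/top0.png

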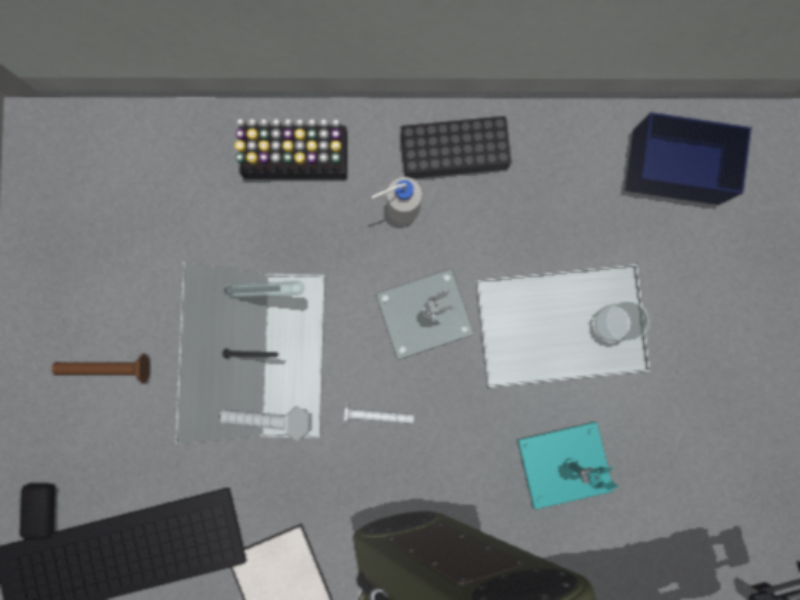

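View pics/side0.png

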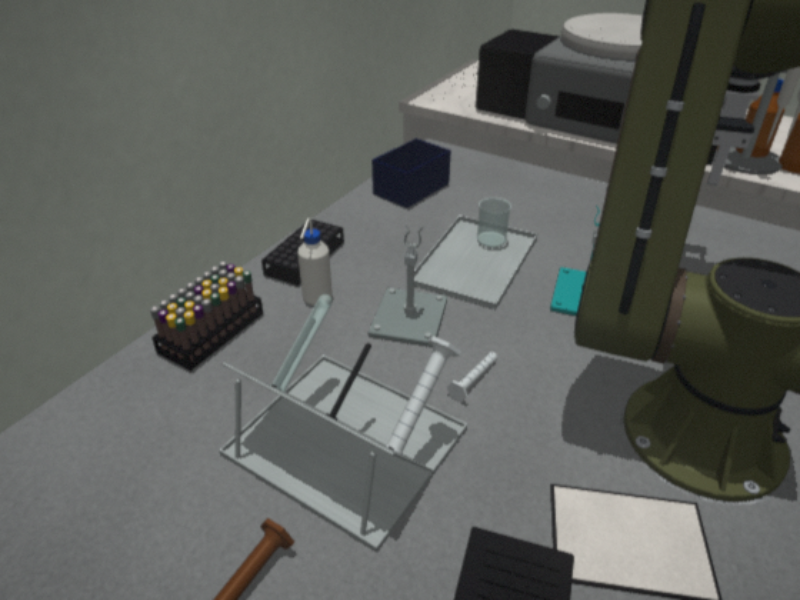

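In the top view (800 px scale) there are three candidates:
- (260,420), on the rack: milky with dark rings and a hex foot, and the largest of the three. It fits the description.
- (380,415), lying on the bench: smaller, a decoy.
- (100,368): brown, so excluded.

The grey stand at (424,315) is the clip. The turquoise one at (565,465) isn't meant. Next I'll confirm with a crop and measure.

```bash
python3 - <<'E'
from h import *
T=np.load("pics/top.npz");S=np.load("pics/side.npz")
a=T["img"][265:325,140:300,::-1]; b=T["img"][180:260,255:345,::-1]; c=S["img"][140:330,190:350,::-1]
cv2.imwrite("pics/crop.png",np.hstack([np.vstack([cv2.resize(a,(480,180)),cv2.resize(b,(480,420))]),cv2.resize(c,(320,380)) if 0 else cv2.resize(c,(310,600))]))
W={"T":cloud(T),"S":cloud(S)}
im={"T":T["img"],"S":S["img"]}
# flat rects by min area
def reg(n,x,y,z):
    w=W[n]; return np.nan_to_num((w[...,0]>x[0])&(w[...,0]<x[1])&(w[...,1]>y[0])&(w[...,1]<y[1])&(w[...,2]>z[0])&(w[...,2]<z[1])).astype(bool)
def center(n,u,v): return W[n][int(v*.7),int(u*.7)]
for u,v in [(180,265),(323,276),(320,437),(177,443),(300,288),(297,422),(222,417),(227,353),(277,354),(378,295),(452,271),(472,332),(402,357),(478,282),(636,266),(648,370),(488,386),(430,310),(612,325)]:
    print((u,v),center("T",u,v).round(3))
for n in"TS":
    m=reg(n,(.35,.7),(-.06,.16),(.12,.26)); v,u=np.nonzero(m); print(n,len(u))
    for q in sorted(W[n][m].round(3).tolist(),key=lambda q:-q[2])[::2]: print(q,end=" ")
    print()
for n in"TS":
    m=reg(n,(.3,.46),(.1,.45),(.05,.35)); print(n,m.sum(), W[n][m][::25].round(3).tolist())
E
```

```text
(180, 265) [ 0.654  0.454 -0.002]
(323, 276) [0.632 0.181 0.012]
(320, 437) [ 0.336  0.185 -0.   ]
(177, 443) [0.34  0.404 0.16 ]
(300, 288) [0.593 0.201 0.184]
(297, 422) [0.377 0.206 0.181]
(222, 417) [0.379 0.346 0.094]
(227, 353) [0.487 0.34  0.095]
(277, 354) [0.487 0.243 0.158]
(378, 295) [0.598 0.08  0.008]
(452, 271) [ 0.643 -0.058  0.014]
(472, 332) [ 0.529 -0.095  0.012]
(402, 357) [0.484 0.035 0.018]
(478, 282) [ 0.621 -0.106  0.016]
(636, 266) [ 0.651 -0.401  0.015]
(648, 370) [ 0.458 -0.417  0.02 ]
(488, 386) [ 0.428 -0.125  0.003]
(430, 310) [ 0.557 -0.011  0.173]
(612, 325) [ 0.542 -0.355  0.013]
T 201
[0.58, -0.021, 0.205] [0.585, -0.025, 0.203] [0.585, -0.032, 0.203] [0.583, -0.023, 0.201] [0.558, -0.028, 0.201] [0.556, -0.039, 0.201] [0.583, -0.028, 0.2] [0.558, -0.035, 0.199] [0.56, -0.037, 0.198] [0.558, -0.044, 0.198] [0.581, -0.026, 0.197] [0.579, -0.023, 0.197] [0.558, -0.039, 0.197] [0.579, -0.026, 0.196] [0.561, -0.044, 0.195] [0.556, -0.03, 0.195] [0.581, -0.028, 0.194] [0.579, -0.028, 0.194] [0.558, -0.026, 0.194] [0.556, -0.028, 0.194] [0.577, -0.024, 0.19
[... 7271 characters left out ...]
 [0.381, 0.309, 0.12], [0.367, 0.304, 0.121], [0.439, 0.406, 0.169], [0.376, 0.317, 0.118], [0.367, 0.312, 0.116], [0.428, 0.406, 0.164], [0.45, 0.358, 0.101], [0.375, 0.327, 0.113], [0.369, 0.321, 0.109], [0.408, 0.408, 0.164], [0.395, 0.407, 0.169], [0.384, 0.335, 0.1], [0.374, 0.336, 0.105], [0.367, 0.332, 0.102], [0.378, 0.408, 0.167], [0.373, 0.401, 0.16], [0.385, 0.345, 0.092], [0.376, 0.348, 0.098], [0.371, 0.345, 0.095], [0.355, 0.41, 0.167], [0.372, 0.351, 0.091], [0.343, 0.41, 0.166], [0.364, 0.411, 0.148], [0.337, 0.384, 0.131], [0.337, 0.362, 0.102], [0.368, 0.415, 0.13], [0.365, 0.42, 0.125], [0.367, 0.422, 0.108], [0.37, 0.425, 0.091], [0.37, 0.429, 0.077], [0.37, 0.43, 0.059]]
```

View pics/crop.png

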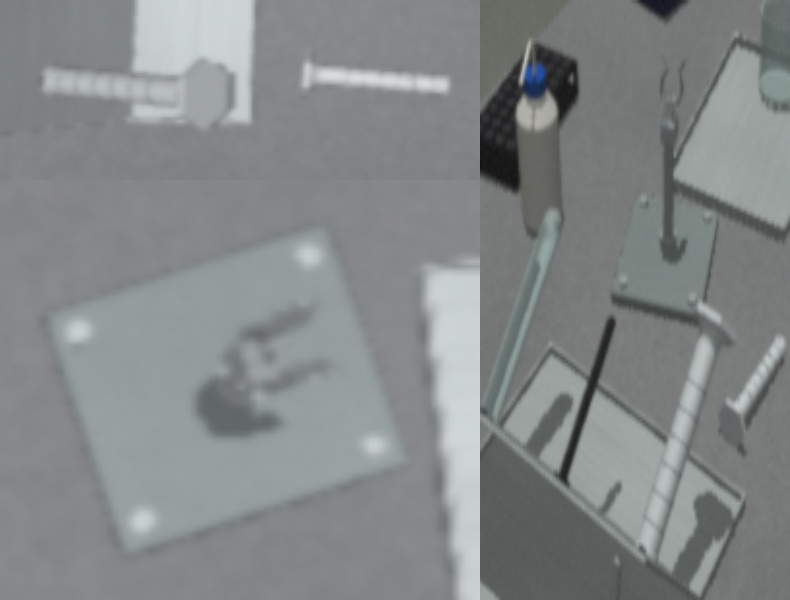

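The crops confirm it. The rack cylinder has rings and a hex foot at crop px (205,92), and the one on the bench at (375,77) is clearly smaller. The grey clip's lips point right and slightly up in the top view, so the clip's high end faces the rack. Next I'll fit the axes.

```bash
python3 - <<'E'
from h import *
from scipy.optimize import least_squares
print([a for a in dir(ctrl) if a[0]!="_"])
T=np.load("pics/top.npz");S=np.load("pics/side.npz")
WT,WS=cloud(T).reshape(-1,3),cloud(S).reshape(-1,3)
def box(w,x,y,z):
    return w[(w[:,0]>x[0])&(w[:,0]<x[1])&(w[:,1]>y[0])&(w[:,1]<y[1])&(w[:,2]>z[0])&(w[:,2]<z[1])]
# board plane
for w in(WT,WS):
    b=box(w,(.40,.47),(.32,.42),(.05,.16)); 
    if len(b)>50:
        for _ in range(4):
            c=b.mean(0); n=np.linalg.svd(b-c,full_matrices=0)[2][2]; r=(b-c)@n; b=b[abs(r)<2.5*r.std()+1e-4]
        print("board",c.round(4),n.round(4),len(b))
# body axis fits, el=35 free
def axis(pts,x0,el0):
    def dist(q,p):
        d=np.array([q[2],np.cos(q[3]),-np.sin(q[3])]); d/=np.linalg.norm(d)
        v=p-np.array([q[0],.28,q[1]]); return np.linalg.norm(v-np.outer(v@d,d),axis=1)-.012
    q=np.array([x0,.135,0,el0])
    for g in(.01,.005,.004):
        p=pts[abs(dist(q,pts))<g]; q=least_squares(lambda q:dist(q,p),q,loss="soft_l1",f_scale=.001).x
    return q.round(4),len(p),np.std(dist(q,p)).round(4)
for nm,w in(("T",WT),("S",WS),("both",np.vstack([WT,WS]))):
    print(nm,"cyl",axis(box(w,(.35,.405),(.235,.33),(.10,.2)),.377,.61))
# middle peg
for nm,w in(("T",WT),("S",WS)):
    b=box(w,(.47,.505),(.23,.32),(.1,.2)); print("peg",nm,len(b),np.polyfit(b[:,1],b[:,0],1).round(3) if len(b)>5 else "", np.polyfit(b[:,1],b[:,2],1).round(3) if len(b)>5 else "")
# foot
d=np.array([0,np.cos(.611),-np.sin(.611)])
for nm,w in(("T",WT),("S",WS)):
    b=box(w,(.33,.42),(.17,.235),(.14,.22)); s=b@d; print("foot",nm,len(b),np.percentile(s,[2,20,50,80]).round(4),b[:,0].min().round(3),b[:,0].max().round(3))
# plate & tray rects
for nm,lo,hi,x,y in(("plate",.009,.022,(.45,.68),(-.099,.11)),("tray",.001,.02,(.38,.70),(-.47,-.10))):
  for k,w in(("T",WT),("S",WS)):
    b=box(w,x,y,(lo,hi)); 
    if len(b)>20: print(nm,k,len(b),cv2.minAreaRect(b[:,:2].astype(np.float32)))
E
```

```text
['MotionError', 'tcp_to_tips']
board [0.4345 0.3601 0.1083] [ 0.0128  0.8167 -0.5769] 1166
T cyl (array([0.3764, 0.1238, 0.0197, 0.6139]), 336, np.float64(0.0013))
S cyl (array([0.3753, 0.1291, 0.0212, 0.6081]), 646, np.float64(0.0013))
both cyl (array([0.3752, 0.1282, 0.0186, 0.606 ]), 915, np.float64(0.0017))
peg T 118 [0.002 0.485] [-0.691  0.326]
peg S 186 [0.029 0.476] [-0.705  0.335]
foot T 356 [0.0607 0.0628 0.0645 0.0669] 0.347 0.402
foot S 245 [0.067  0.0709 0.0755 0.0854] 0.345 0.399
plate T 2431 ((0.5860713124275208, -0.010022923350334167), (0.18163764476776123, 0.1809590607881546), 23.773969650268555)
plate S 1463 ((0.5642949938774109, -0.012857019901275635), (0.12999355792999268, 0.1774798184633255), 18.425201416015625)
tray T 10226 ((0.5401155352592468, -0.2851269245147705), (0.3180225193500519, 0.3694787621498108), 0.0807609036564827)
tray S 4467 ((0.5399889349937439, -0.2849712371826172), (0.36968472599983215, 0.31985533237457275), 89.96746063232422)
```

```bash
cat >> h.py <<'E'
def U(v): v=np.array(v,float); return v/np.linalg.norm(v)
def tool(xd,zd):  # R with z=zd, x close to xd
    z=U(zd); y=U(np.cross(z,xd)); return np.stack([np.cross(y,z),y,z],1)
d=U([.018,.819,-.5735]); foot=np.array([.3743,.2044,.1804])
Rpeg=tool(d,[-.0,-.5735,-.819])
psi=np.radians(18.4); ex=np.array([np.cos(psi),np.sin(psi),0]); hh=np.array([-np.sin(psi),np.cos(psi),0])
yc=np.cos(np.pi/6)*hh+np.array([0,0,.5]); zc=-.5*hh+np.array([0,0,np.cos(np.pi/6)])
clipo=np.array([.5671,-.0252,.18])
def now():
    o=telemetry.get_obs(); return o,o["ee_pos"],Ro.from_euler("xyz",o["eef_rot"]).as_matrix()
def plan(targets,v=.04,w=7.5,show=True,nd=3):
    """targets: list of (pos,R[,v]); prints rows of step_arm from the measured pose"""
    o,p,R=now(); out=[]
    for t in targets:
        P,Rt=np.array(t[0]),t[1]; vv=t[2] if len(t)>2 else v
        ang=np.degrees(Ro.from_matrix(R.T@Rt).magnitude())
        n=max(1,int(np.ceil(np.linalg.norm(P-p)/vv-1e-6)),int(np.ceil(ang/w-1e-6)))
        for k in range(n):
            f=1/(n-k); s=np.round(R.T@(P-p)*f/.1,nd); r=np.round((Ro.from_matrix(R.T@Rt).as_rotvec()*f)/(np.pi/2),nd)
            out.append((s,r)); p=p+R@s*.1; R=R@Ro.from_rotvec(r*np.pi/2).as_matrix()
    for i,(s,r) in enumerate(out): print(i,*["%g"%x for x in s],"|",*["%g"%x for x in r])
    print("end",p.round(4),"q",o["qpos"].round(2),"t",round(o["time_s"],2),"F",o["force"].round(1),"w",round(o["grip_width"],4),"p",o["ee_pos"].round(4))
E
python3 - <<'E'
from h import *
D=lambda h:tool([np.cos(h),np.sin(h),0],[0,0,-1])
G=foot+.055*d+.002*Rpeg[:,2]
o,p,R=now()
plan([(p+[0.06,.05,.14],R),([.46,-.20,.38],D(.6)),([.50,.1,.36],D(1.1)),(G-.12*Rpeg[:,2],Rpeg)],v=.045)
E
```

```text
0 0.177 -0.082 -0.35 | 0 0 0
1 0.177 -0.082 -0.35 | 0 0 0
2 0.177 -0.082 -0.35 | 0 0 0
3 0.178 -0.082 -0.35 | 0 0 0
4 0.357 -0.228 -0.019 | 0 0 -0.024
5 0.366 -0.214 -0.02 | 0 0 -0.024
6 0.374 -0.2 -0.019 | 0 0 -0.024
7 0.381 -0.186 -0.02 | 0 0 -0.024
8 0.387 -0.171 -0.019 | 0 0 -0.024
9 0.394 -0.157 -0.02 | 0 0 -0.024
10 0.399 -0.142 -0.019 | 0 0 -0.024
11 0.405 -0.127 -0.02 | 0 0 -0.024
12 0.409 -0.111 -0.019 | 0 0 -0.023
13 0.289 -0.322 0.029 | 0 0 -0.046
14 0.311 -0.3 0.028 | 0 0 -0.045
15 0.332 -0.277 0.029 | 0 0 -0.046
16 0.351 -0.252 0.028 | 0 0 -0.045
17 0.368 -0.227 0.029 | 0 0 -0.046
18 0.383 -0.2 0.028 | 0 0 -0.045
19 0.397 -0.172 0.029 | 0 0 -0.046
20 0.196 -0.299 0.163 | -0.014 -0.054 -0.04
21 0.227 -0.29 0.139 | -0.013 -0.054 -0.04
22 0.256 -0.277 0.113 | -0.014 -0.054 -0.04
23 0.281 -0.262 0.084 | -0.013 -0.055 -0.04
24 0.303 -0.245 0.054 | -0.013 -0.054 -0.04
25 0.321 -0.226 0.022 | -0.014 -0.055 -0.039
26 0.334 -0.207 -0.01 | -0.013 -0.054 -0.04
end [0.3753 0.3171 0.2455] q [-1.38  0.3   1.52 -0.    1.32 -0.07] t 0.9 F [-1.1  0.3  0.6] w 0.0938 p [ 0.1423 -0.5313  0.2225]
```

Request:
step_arm(plan=[{"dx": 0.18, "dy": -0.08, "dz": -0.35}, {"dx": 0.18, "dy": -0.08, "dz": -0.35}, {"dx": 0.18, "dy": -0.08, "dz": -0.35}, {"dx": 0.18, "dy": -0.08, "dz": -0.35}, {"dx": 0.36, "dy": -0.23, "dz": -0.02, "rz": -0.024}, {"dx": 0.37, "dy": -0.21, "dz": -0.02, "rz": -0.024}, {"dx": 0.37, "dy": -0.2, "dz": -0.02, "rz": -0.024}, {"dx": 0.38, "dy": -0.19, "dz": -0.02, "rz": -0.024}, {"dx": 0.39, "dy": -0.17, "dz": -0.02, "rz": -0.024}, {"dx": 0.39, "dy": -0.16, "dz": -0.02, "rz": -0.024}])

```text
$.plan[0]: bad value
```

Request:
step_arm(plan=[{"dx": 0.4, "dy": -0.14, "dz": -0.02, "rz": -0.024}, {"dx": 0.4, "dy": -0.13, "dz": -0.02, "rz": -0.024}, {"dx": 0.41, "dy": -0.11, "dz": -0.02, "rz": -0.024}, {"dx": 0.29, "dy": -0.32, "dz": 0.03, "rz": -0.045}, {"dx": 0.31, "dy": -0.3, "dz": 0.03, "rz": -0.045}, {"dx": 0.33, "dy": -0.28, "dz": 0.03, "rz": -0.045}, {"dx": 0.35, "dy": -0.25, "dz": 0.03, "rz": -0.045}, {"dx": 0.37, "dy": -0.23, "dz": 0.03, "rz": -0.045}, {"dx": 0.38, "dy": -0.2, "dz": 0.03, "rz": -0.045}, {"dx": 0.4, "dy": -0.17, "dz": 0.03, "rz": -0.045}])

```text
$.plan[0]: bad value
```

```bash
python3 - <<'E'
from h import *
G=foot+.055*d+.002*Rpeg[:,2]
plan([(G-.10*Rpeg[:,2],Rpeg)],v=.045)
E
```

```text
0 0.221 -0.374 -0.003 | -0.013 -0.016 -0.04
1 0.244 -0.359 -0.017 | -0.013 -0.016 -0.04
2 0.265 -0.343 -0.03 | -0.013 -0.016 -0.04
3 0.285 -0.325 -0.044 | -0.013 -0.016 -0.04
4 0.304 -0.305 -0.058 | -0.013 -0.016 -0.04
5 0.32 -0.284 -0.072 | -0.013 -0.016 -0.04
6 0.336 -0.262 -0.085 | -0.013 -0.017 -0.04
7 0.349 -0.239 -0.1 | -0.013 -0.016 -0.04
8 0.361 -0.214 -0.113 | -0.013 -0.016 -0.04
9 0.37 -0.189 -0.127 | -0.013 -0.017 -0.04
10 0.378 -0.163 -0.14 | -0.012 -0.016 -0.04
11 0.383 -0.136 -0.153 | -0.012 -0.017 -0.04
12 0.387 -0.109 -0.165 | -0.013 -0.017 -0.039
13 0.388 -0.081 -0.177 | -0.013 -0.016 -0.04
14 0.388 -0.053 -0.189 | -0.012 -0.016 -0.039
15 0.385 -0.026 -0.199 | -0.013 -0.017 -0.04
16 0.38 0.002 -0.209 | -0.012 -0.016 -0.039
17 0.374 0.03 -0.219 | -0.013 -0.017 -0.04
18 0.365 0.057 -0.228 | -0.012 -0.016 -0.039
19 0.355 0.084 -0.235 | -0.013 -0.017 -0.04
end [0.3753 0.3056 0.2292] q [-1.38  0.3   1.52 -0.    1.32 -0.07] t 0.9 F [-1.1  0.3  0.6] w 0.0938 p [ 0.1423 -0.5313  0.2225]
```

The rows evidently need every key, so I'll resend them in full.

Request:
step_arm(plan=[{"dx": 0.18, "dy": -0.08, "dz": -0.35, "rx": 0, "ry": 0, "rz": 0, "claw": 0}, {"dx": 0.18, "dy": -0.08, "dz": -0.35, "rx": 0, "ry": 0, "rz": 0, "claw": 0}, {"dx": 0.18, "dy": -0.08, "dz": -0.35, "rx": 0, "ry": 0, "rz": 0, "claw": 0}, {"dx": 0.18, "dy": -0.08, "dz": -0.35, "rx": 0, "ry": 0, "rz": 0, "claw": 0}, {"dx": 0.36, "dy": -0.23, "dz": -0.02, "rx": 0, "ry": 0, "rz": -0.024, "claw": 0}, {"dx": 0.37, "dy": -0.21, "dz": -0.02, "rx": 0, "ry": 0, "rz": -0.024, "claw": 0}, {"dx": 0.37, "dy": -0.2, "dz": -0.02, "rx": 0, "ry": 0, "rz": -0.024, "claw": 0}, {"dx": 0.38, "dy": -0.19, "dz": -0.02, "rx": 0, "ry": 0, "rz": -0.024, "claw": 0}, {"dx": 0.39, "dy": -0.17, "dz": -0.02, "rx": 0, "ry": 0, "rz": -0.024, "claw": 0}, {"dx": 0.39, "dy": -0.16, "dz": -0.02, "rx": 0, "ry": 0, "rz": -0.024, "claw": 0}])

```text
time_s: 1.9
ee_pos: [0.3762, -0.2924, 0.3747]
eef_rot: [3.141, -0.0, 0.489]
force: [0.9, -0.5, 0.4]
grip_width: 0.0939
grip_force: 0.0
```

Request:
step_arm(plan=[{"dx": 0.4, "dy": -0.14, "dz": -0.02, "rx": 0, "ry": 0, "rz": -0.024, "claw": 0}, {"dx": 0.4, "dy": -0.13, "dz": -0.02, "rx": 0, "ry": 0, "rz": -0.024, "claw": 0}, {"dx": 0.41, "dy": -0.11, "dz": -0.02, "rx": 0, "ry": 0, "rz": -0.024, "claw": 0}, {"dx": 0.29, "dy": -0.32, "dz": 0.03, "rx": 0, "ry": 0, "rz": -0.045, "claw": 0}, {"dx": 0.31, "dy": -0.3, "dz": 0.03, "rx": 0, "ry": 0, "rz": -0.045, "claw": 0}, {"dx": 0.33, "dy": -0.28, "dz": 0.03, "rx": 0, "ry": 0, "rz": -0.045, "claw": 0}, {"dx": 0.35, "dy": -0.25, "dz": 0.03, "rx": 0, "ry": 0, "rz": -0.045, "claw": 0}, {"dx": 0.37, "dy": -0.23, "dz": 0.03, "rx": 0, "ry": 0, "rz": -0.045, "claw": 0}, {"dx": 0.38, "dy": -0.2, "dz": 0.03, "rx": 0, "ry": 0, "rz": -0.045, "claw": 0}, {"dx": 0.4, "dy": -0.17, "dz": 0.03, "rx": 0, "ry": 0, "rz": -0.045, "claw": 0}])

```text
time_s: 2.9
ee_pos: [0.5011, 0.1014, 0.3595]
eef_rot: [3.141, -0.0, 1.099]
force: [0.7, -0.9, 0.3]
grip_width: 0.0939
grip_force: 0.0
```

```bash
python3 - <<'E'
from h import *
G=foot+.055*d+.002*Rpeg[:,2]
plan([(G-.10*Rpeg[:,2],Rpeg)],v=.045)
E
```

```text
0 0.178 -0.293 0.186 | -0.014 -0.054 -0.04
1 0.211 -0.284 0.163 | -0.013 -0.054 -0.04
2 0.242 -0.273 0.139 | -0.014 -0.055 -0.04
3 0.269 -0.26 0.11 | -0.013 -0.054 -0.04
4 0.293 -0.244 0.082 | -0.014 -0.055 -0.04
5 0.313 -0.227 0.05 | -0.013 -0.054 -0.04
6 0.33 -0.207 0.018 | -0.014 -0.054 -0.04
end [0.3753 0.3056 0.2292] q [ 0.13  0.15  1.4  -0.    1.6   0.6 ] t 2.9 F [ 0.7 -0.9  0.3] w 0.0939 p [0.5011 0.1014 0.3595]
```

Request:
step_arm(plan=[{"dx": 0.18, "dy": -0.29, "dz": 0.19, "rx": -0.014, "ry": -0.054, "rz": -0.04, "claw": 0}, {"dx": 0.21, "dy": -0.28, "dz": 0.16, "rx": -0.014, "ry": -0.054, "rz": -0.04, "claw": 0}, {"dx": 0.24, "dy": -0.27, "dz": 0.14, "rx": -0.014, "ry": -0.054, "rz": -0.04, "claw": 0}, {"dx": 0.27, "dy": -0.26, "dz": 0.11, "rx": -0.014, "ry": -0.054, "rz": -0.04, "claw": 0}, {"dx": 0.29, "dy": -0.24, "dz": 0.08, "rx": -0.014, "ry": -0.054, "rz": -0.04, "claw": 0}, {"dx": 0.31, "dy": -0.23, "dz": 0.05, "rx": -0.014, "ry": -0.054, "rz": -0.04, "claw": 0}, {"dx": 0.33, "dy": -0.21, "dz": 0.02, "rx": -0.014, "ry": -0.054, "rz": -0.04, "claw": 0}])

```text
time_s: 3.6
ee_pos: [0.376, 0.3044, 0.2287]
eef_rot: [3.122, 0.611, 1.546]
force: [1.0, 0.6, 0.7]
grip_width: 0.094
grip_force: 0.0
```

```bash
python3 - <<'E'
from h import *
G=foot+.055*d+.002*Rpeg[:,2]
plan([(G,Rpeg)],v=.025)
p=viewer.camera("side"); cv2.imwrite("pics/s1.png",cv2.resize(p["img"][130:340,150:430,::-1],(800,600)))
E
```

```text
0 0.002 -0.003 0.247 | 0.001 0 -0
1 0.002 -0.003 0.247 | 0.001 0 -0
2 0.002 -0.002 0.248 | 0.001 0 -0.001
3 0.002 -0.002 0.247 | 0 0 -0
end [0.3753 0.2483 0.1472] q [ 0.81  0.41  1.46 -0.41  1.72  0.87] t 3.6 F [1.  0.6 0.7] w 0.094 p [0.376  0.3044 0.2287]
```

View pics/s1.png

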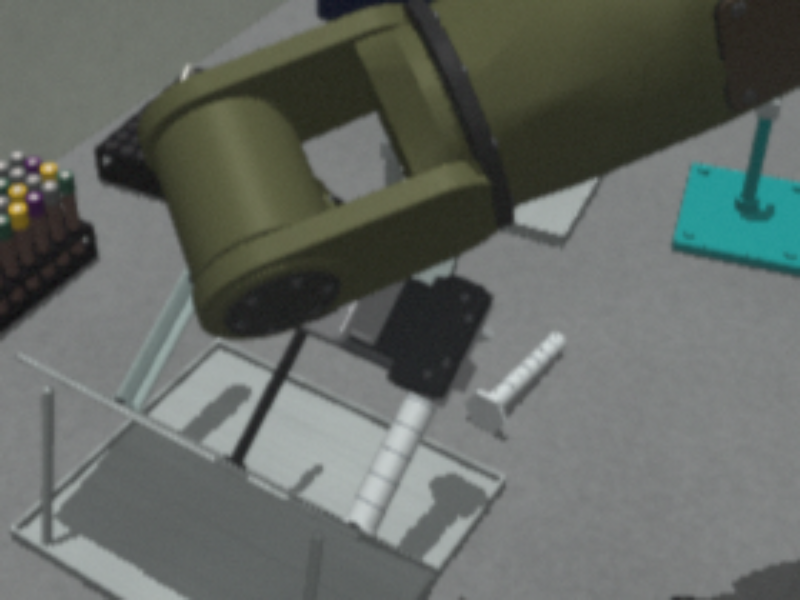

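The picture shows the gripper over the cylinder's foot half at px (440,330), with the tool aligned and clear of the tube. I'll descend and close.

Request:
step_arm(plan=[{"dx": 0, "dy": 0, "dz": 0.25, "rx": 0.001, "ry": 0, "rz": 0, "claw": 0}, {"dx": 0, "dy": 0, "dz": 0.25, "rx": 0.001, "ry": 0, "rz": 0, "claw": 0}, {"dx": 0, "dy": 0, "dz": 0.25, "rx": 0, "ry": 0, "rz": 0, "claw": 0}, {"dx": 0, "dy": 0, "dz": 0.25, "rx": 0, "ry": 0, "rz": 0, "claw": 0}, {"dx": 0, "dy": 0, "dz": 0, "rx": 0, "ry": 0, "rz": 0, "claw": 0}])

```text
time_s: 4.15
ee_pos: [0.3762, 0.2445, 0.1453]
eef_rot: [3.13, 0.611, 1.545]
force: [-0.3, 0.5, -0.1]
grip_width: 0.0937
grip_force: 0.0
```

Request:
step_arm(plan=[{"dx": 0, "dy": 0, "dz": 0, "rx": 0, "ry": 0, "rz": 0, "claw": 0.7}, {"dx": 0, "dy": 0, "dz": 0, "rx": 0, "ry": 0, "rz": 0, "claw": 0.7}, {"dx": 0, "dy": 0, "dz": 0, "rx": 0, "ry": 0, "rz": 0, "claw": 0.7}, {"dx": 0, "dy": 0, "dz": 0, "rx": 0, "ry": 0, "rz": 0, "claw": 0.7}, {"dx": 0, "dy": 0, "dz": 0, "rx": 0, "ry": 0, "rz": 0, "claw": 0.7}, {"dx": 0, "dy": 0, "dz": 0, "rx": 0, "ry": 0, "rz": 0, "claw": 1}, {"dx": 0, "dy": 0, "dz": 0, "rx": 0, "ry": 0, "rz": 0, "claw": 1}, {"dx": 0, "dy": 0, "dz": 0, "rx": 0, "ry": 0, "rz": 0, "claw": 1}], grip_force=40)

```text
time_s: 4.95
ee_pos: [0.3769, 0.2461, 0.147]
eef_rot: [3.126, 0.608, 1.544]
force: [-0.8, 0.5, -0.8]
grip_width: 0.0337
grip_force: 0.0
```

```bash
python3 - <<'E'
from h import *
o,p,R=now(); print(o["force"],o["moment"])
G=p-d*.15
plan([(G,R)],v=.015)
E
```

```text
[-0.81163995  0.45594081 -0.83890892] [ 0.23389602 -0.06425048 -0.01502715]
0 -0.15 0.001 -0 | 0 0 0
1 -0.15 0.001 -0 | 0 0 0
2 -0.15 0 -0 | 0 0 0
3 -0.15 0.001 -0.001 | 0 0 0
4 -0.15 0 -0 | 0 0 0
5 -0.15 0.001 -0.001 | 0 0 0
6 -0.15 0 -0 | 0 0 0
7 -0.15 0.001 -0.001 | 0 0 0
8 -0.15 0 -0 | 0 0 0
9 -0.15 0.001 -0.001 | 0 0 0
end [0.3742 0.1233 0.2331] q [ 0.74  0.42  1.67 -0.44  1.51  0.89] t 4.95 F [-0.8  0.5 -0.8] w 0.0337 p [0.3769 0.2461 0.147 ]
```

Request:
step_arm(plan=[{"dx": 0, "dy": 0, "dz": 0, "rx": 0, "ry": 0, "rz": 0, "claw": 1}, {"dx": 0, "dy": 0, "dz": 0, "rx": 0, "ry": 0, "rz": 0, "claw": 1}, {"dx": 0, "dy": 0, "dz": 0, "rx": 0, "ry": 0, "rz": 0, "claw": 1}, {"dx": 0, "dy": 0, "dz": 0, "rx": 0, "ry": 0, "rz": 0, "claw": 1}], grip_force=40)

```text
time_s: 5.35
ee_pos: [0.3767, 0.2461, 0.1471]
eef_rot: [3.127, 0.608, 1.544]
force: [-4.0, -1.1, 3.4]
grip_width: 0.0232
grip_force: 39.9
```

```bash
python3 - <<'E'
from h import *
o,p,R=now(); print(o["force"],o["moment"],o["grip_width"],o["grip_force"])
c=(p-R[:,2]*.002)-foot; print("along",c@d,"off",(c-(c@d)*d)@R)
E
```

```text
[-4.01954273 -1.08554003  3.4280092 ] [-0.129127    0.54545477 -0.30783924] 0.0231931960033262 39.948628256097436
along 0.05330497680533249 off [2.13065263e-06 1.47800574e-03 1.39376099e-03]
```

Request:
step_arm(plan=[{"dx": -0.01, "dy": -0.01, "dz": -0.04, "rx": 0, "ry": 0, "rz": 0, "claw": 1}, {"dx": -0.1, "dy": 0, "dz": 0, "rx": 0, "ry": 0, "rz": 0, "claw": 1}, {"dx": -0.15, "dy": 0, "dz": 0, "rx": 0, "ry": 0, "rz": 0, "claw": 1}, {"dx": -0.15, "dy": 0, "dz": 0, "rx": 0, "ry": 0, "rz": 0, "claw": 1}, {"dx": -0.15, "dy": 0, "dz": 0, "rx": 0, "ry": 0, "rz": 0, "claw": 1}], grip_force=45)

```text
time_s: 5.85
ee_pos: [0.3747, 0.2012, 0.1833]
eef_rot: [3.126, 0.608, 1.543]
force: [-0.3, 0.3, -0.1]
grip_width: 0.0233
grip_force: 44.9
```

Request:
step_arm(plan=[{"dx": -0.15, "dy": 0, "dz": 0, "rx": 0, "ry": 0, "rz": 0, "claw": 1}, {"dx": -0.15, "dy": 0, "dz": 0, "rx": 0, "ry": 0, "rz": 0, "claw": 1}, {"dx": -0.15, "dy": 0, "dz": 0, "rx": 0, "ry": 0, "rz": 0, "claw": 1}, {"dx": -0.15, "dy": 0, "dz": 0, "rx": 0, "ry": 0, "rz": 0, "claw": 1}, {"dx": -0.15, "dy": 0, "dz": 0, "rx": 0, "ry": 0, "rz": 0, "claw": 1}, {"dx": -0.15, "dy": 0, "dz": 0, "rx": 0, "ry": 0, "rz": 0, "claw": 1}])

```text
time_s: 6.45
ee_pos: [0.3726, 0.1276, 0.2344]
eef_rot: [3.126, 0.608, 1.544]
force: [0.8, -0.3, -0.7]
grip_width: 0.0236
grip_force: 44.9
```

```bash
python3 - <<'E'
from h import *
o,p,R=now(); print(o["force"],o["moment"],o["grip_width"],o["grip_force"],p,o["qpos"])
c=(p-R[:,2]*.002)-foot; print("along",c@d,"off",(c-(c@d)*d)@R)
p=viewer.camera("side"); cv2.imwrite("pics/s2.png",cv2.resize(p["img"][130:340,150:430,::-1],(800,600)))
E
```

```text
[ 0.8076844  -0.27762736 -0.68449169] [ 0.26781999 -0.12710181  0.00225988] 0.023611964072430294 44.91442375816405 [0.37264567 0.12760401 0.23439759] [ 0.55212562  0.13540025  1.80293546 -0.50821261  1.55544744  0.67433036]
along -0.09389933189757241 off [ 6.05946688e-06  3.57731535e-05 -2.18153643e-03]
```

View pics/s2.png

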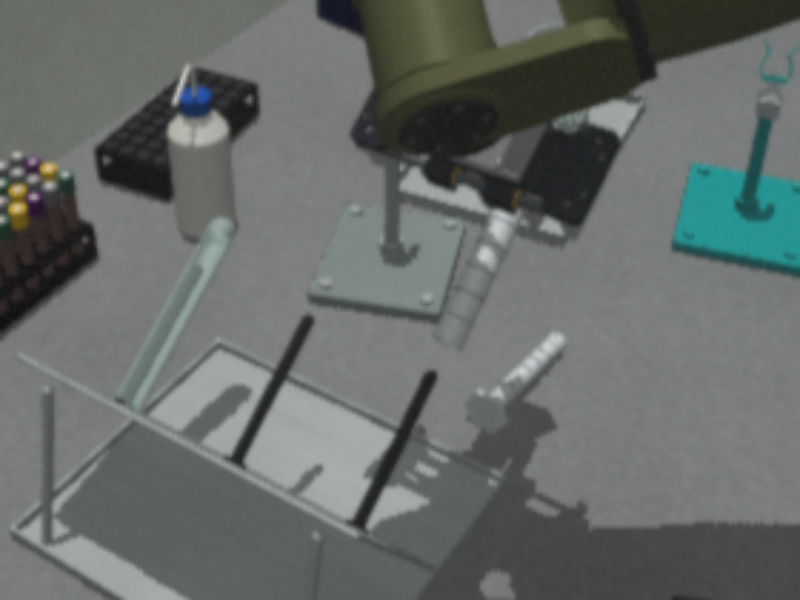

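The picture shows the cylinder off the peg at px (480,280), still in line with the tool. The tube and bottle are untouched. Next I'll move it over the clip.

```bash
cat >> h.py <<'E'
Rclip=tool(yc,-zc); g1=.0533; s1=.0835
Pclip=clipo-(s1-g1)*yc-.002*zc
E
python3 - <<'E'
from h import *
o,p,R=now()
plan([([.42,.06,.33],R),(Pclip+.08*zc,Rclip)],v=.04)
E
```

```text
0 -0.269 0.124 -0.098 | 0 0 0
1 -0.269 0.124 -0.098 | 0 0 0
2 -0.269 0.124 -0.099 | 0 0 0
3 -0.268 0.125 -0.098 | 0 0 0
4 -0.061 0.169 0.164 | -0 0.071 -0.023
5 -0.085 0.166 0.156 | -0 0.071 -0.023
6 -0.108 0.163 0.145 | -0 0.072 -0.023
7 -0.129 0.159 0.132 | -0 0.071 -0.023
8 -0.149 0.153 0.116 | -0 0.072 -0.023
9 -0.166 0.148 0.099 | -0 0.071 -0.023
10 -0.182 0.141 0.079 | -0 0.072 -0.023
11 -0.194 0.135 0.058 | -0 0.071 -0.023
12 -0.204 0.127 0.035 | -0.001 0.072 -0.022
13 -0.212 0.121 0.012 | 0 0.071 -0.023
end [ 0.5877 -0.087   0.2325] q [ 0.55  0.13  1.8  -0.51  1.56  0.67] t 6.5 F [ 0.4 -0.8  1.1] w 0.0231 p [0.3729 0.1267 0.2356]
```

Request:
step_arm(plan=[{"dx": -0.27, "dy": 0.12, "dz": -0.1, "rx": 0, "ry": 0, "rz": 0, "claw": 1}, {"dx": -0.27, "dy": 0.12, "dz": -0.1, "rx": 0, "ry": 0, "rz": 0, "claw": 1}, {"dx": -0.27, "dy": 0.12, "dz": -0.1, "rx": 0, "ry": 0, "rz": 0, "claw": 1}, {"dx": -0.27, "dy": 0.12, "dz": -0.1, "rx": 0, "ry": 0, "rz": 0, "claw": 1}, {"dx": -0.06, "dy": 0.17, "dz": 0.16, "rx": 0, "ry": 0.071, "rz": -0.023, "claw": 1}, {"dx": -0.09, "dy": 0.17, "dz": 0.15, "rx": 0, "ry": 0.071, "rz": -0.023, "claw": 1}, {"dx": -0.11, "dy": 0.16, "dz": 0.14, "rx": 0, "ry": 0.071, "rz": -0.023, "claw": 1}, {"dx": -0.13, "dy": 0.16, "dz": 0.13, "rx": 0, "ry": 0.071, "rz": -0.023, "claw": 1}, {"dx": -0.15, "dy": 0.15, "dz": 0.12, "rx": 0, "ry": 0.071, "rz": -0.023, "claw": 1}])

```text
time_s: 7.4
ee_pos: [0.5029, -0.0124, 0.2818]
eef_rot: [-3.099, 0.042, 1.725]
force: [0.2, 0.5, -1.4]
grip_width: 0.0234
grip_force: 44.9
```

```bash
python3 - <<'E'
from h import *
plan([(Pclip+.08*zc,Rclip)],v=.04)
E
```

```text
0 -0.169 0.149 0.1 | -0 0.071 -0.022
1 -0.184 0.143 0.08 | -0 0.071 -0.023
2 -0.197 0.136 0.059 | -0 0.072 -0.022
3 -0.207 0.129 0.036 | -0 0.071 -0.023
4 -0.214 0.121 0.012 | -0.001 0.072 -0.022
end [ 0.5876 -0.087   0.2324] q [-0.07  0.17  1.54 -0.05  1.46 -0.22] t 7.4 F [ 0.2  0.5 -1.4] w 0.0234 p [ 0.5029 -0.0124  0.2818]
```

Request:
step_arm(plan=[{"dx": -0.17, "dy": 0.15, "dz": 0.1, "rx": 0, "ry": 0.071, "rz": -0.023, "claw": 1}, {"dx": -0.18, "dy": 0.14, "dz": 0.08, "rx": 0, "ry": 0.071, "rz": -0.023, "claw": 1}, {"dx": -0.2, "dy": 0.14, "dz": 0.06, "rx": 0, "ry": 0.071, "rz": -0.023, "claw": 1}, {"dx": -0.21, "dy": 0.13, "dz": 0.04, "rx": 0, "ry": 0.071, "rz": -0.023, "claw": 1}, {"dx": -0.21, "dy": 0.12, "dz": 0.01, "rx": 0, "ry": 0.071, "rz": -0.023, "claw": 1}, {"dx": 0, "dy": 0, "dz": 0, "rx": 0, "ry": 0, "rz": 0, "claw": 1}])

```text
time_s: 8.0
ee_pos: [0.5872, -0.0891, 0.2269]
eef_rot: [-3.132, -0.525, 1.888]
force: [-1.1, 0.1, -1.1]
grip_width: 0.0231
grip_force: 44.9
```

```bash
python3 - <<'E'
from h import *
plan([(Pclip+.035*zc,Rclip)],v=.02)
o,_,_=now(); print(o["moment"])
p=viewer.camera("side"); q=viewer.camera("top"); np.savez("pics/S2",**p); np.savez("pics/T2",**q)
A=clipo
u,v=map(int,px(p,A)); a=p["img"][v-50:v+50,u-65:u+65,::-1]
u,v=map(int,px(q,A)); b=q["img"][v-50:v+50,u-65:u+65,::-1]
cv2.imwrite("pics/s3.png",np.vstack([cv2.resize(a,(390,300),interpolation=2),cv2.resize(b,(390,300),interpolation=2)]))
# cylinder axis above the grip, from both clouds
from scipy.optimize import least_squares
o,P,R=now(); C=P-R[:,2]*.002; ax=R[:,0]
for k,c in(("S",p),("T",q)):
    w=cloud(c).reshape(-1,3); w=w[np.isfinite(w[:,0])]
    v=w-C; s=v@ax; r=np.linalg.norm(v-np.outer(s,ax),axis=1)
    m=(s>.03)&(s<.118)&(r<.022)&((v@R[:,2])<.012); pts=v[m]@R
    f=lambda z:np.hypot(pts[:,1]-z[0]-z[1]*pts[:,0],pts[:,2]-z[2]-z[3]*pts[:,0])-.012
    z=least_squares(f,[0,0,0,0],loss="soft_l1",f_scale=.001).x
    print(k,m.sum(),"y off/slope",z[:2].round(4),"z off/slope",z[2:].round(4),"max s",np.percentile(s[m],99).round(4),np.std(f(z)).round(4))
E
```

```text
0 0.014 0.005 0.137 | -0.002 -0 -0.001
1 0.015 0.004 0.137 | -0.001 -0.001 -0.001
2 0.014 0.004 0.138 | -0.002 -0 -0
end [ 0.5806 -0.0657  0.1934] q [-0.38  0.58  1.19  0.39  1.72 -0.71] t 8.0 F [-1.1  0.1 -1.1] w 0.0231 p [ 0.5872 -0.0891  0.2269]
[-0.30898041 -0.21715507 -0.00904677]
S 121 y off/slope [ 0.0018 -0.0339] z off/slope [-0.0021  0.0078] max s 0.1173 0.003
T 426 y off/slope [ 0.0006 -0.0189] z off/slope [-0.0038 -0.0017] max s 0.115 0.0014
```

View pics/s3.png

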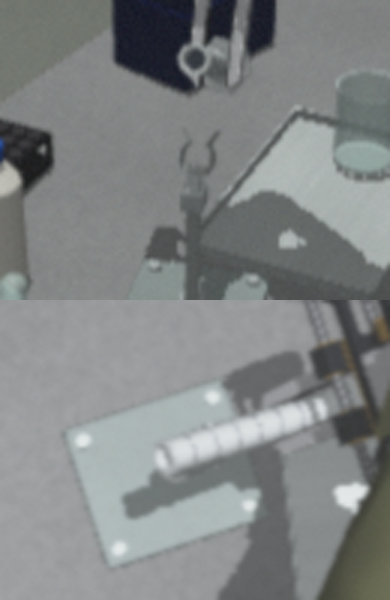

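The side view shows the mouth held above the open clip jaws, and the top view shows the body in line with the stand. Offsets are about 1 mm sideways and 2–4 mm along z. I'll lower it in.

Request:
step_arm(plan=[{"dx": 0.015, "dy": 0.005, "dz": 0.14, "rx": -0.002, "ry": 0, "rz": 0.004, "claw": 1}, {"dx": 0.015, "dy": 0.005, "dz": 0.14, "rx": -0.002, "ry": 0, "rz": 0.004, "claw": 1}, {"dx": 0.015, "dy": 0.005, "dz": 0.14, "rx": -0.001, "ry": 0, "rz": 0.004, "claw": 1}, {"dx": 0, "dy": 0, "dz": 0.05, "rx": 0, "ry": 0, "rz": 0, "claw": 1}, {"dx": 0, "dy": 0, "dz": 0.05, "rx": 0, "ry": 0, "rz": 0, "claw": 1}, {"dx": 0, "dy": 0, "dz": 0, "rx": 0, "ry": 0, "rz": 0, "claw": 1}], grip_force=58)

```text
time_s: 8.7
ee_pos: [0.579, -0.0572, 0.1896]
eef_rot: [-3.136, -0.516, 1.873]
force: [0.3, 0.2, 0.2]
grip_width: 0.0231
grip_force: 57.9
```

```bash
cat >> h.py <<'E'
def rep():
    o,p,R=now(); C=p-R[:,2]*.002; e=C-(clipo-(s1-g1)*yc)
    print("t",o["time_s"],"offset clip x,y,z mm",(np.array([e@ex,e@yc,e@zc])*1e3).round(1),"F clip",[round(float(o["force"]@a),1) for a in(ex,yc,zc)],"M",[round(float(o["moment"]@a),2) for a in(ex,yc,zc)],"w",round(o["grip_width"],4),"rot",(Ro.from_matrix(Rclip.T@R).as_rotvec()*57.3).round(1))
E
python3 -c "from h import *; rep()"
```

```text
t 8.7 offset clip x,y,z mm [ 1.2  5.5 27.4] F clip [0.4, 0.2, 0.2] M [-0.35, -0.11, 0.03] w 0.0231 rot [-0.2 -0.4  1. ]
```

Request:
step_arm(plan=[{"dx": -0.05, "dy": -0.012, "dz": 0, "rx": 0, "ry": 0.004, "rz": 0, "claw": 1}, {"dx": 0, "dy": 0, "dz": 0.04, "rx": 0, "ry": 0, "rz": 0, "claw": 1}, {"dx": 0, "dy": 0, "dz": 0.04, "rx": 0, "ry": 0, "rz": 0, "claw": 1}, {"dx": 0, "dy": 0, "dz": 0, "rx": 0, "ry": 0, "rz": 0, "claw": 1}])

```text
time_s: 9.1
ee_pos: [0.5778, -0.0581, 0.1791]
eef_rot: [-3.134, -0.524, 1.871]
force: [-0.0, 0.6, -1.3]
grip_width: 0.0229
grip_force: 57.9
```

```bash
python3 -c "from h import *; rep()"
```

```text
t 9.1 offset clip x,y,z mm [-0.3 -0.2 18.5] F clip [0.2, -0.2, -1.4] M [-0.34, -0.07, 0.05] w 0.0229 rot [-0.2  0.   1. ]
```

Request:
step_arm(plan=[{"dx": 0, "dy": 0, "dz": 0.03, "rx": 0, "ry": 0, "rz": 0, "claw": 1}, {"dx": 0, "dy": 0, "dz": 0.03, "rx": 0, "ry": 0, "rz": 0, "claw": 1}, {"dx": 0, "dy": 0, "dz": 0, "rx": 0, "ry": 0, "rz": 0, "claw": 1}])

```text
time_s: 9.4
ee_pos: [0.5772, -0.0554, 0.1747]
eef_rot: [-3.136, -0.523, 1.872]
force: [0.8, -2.6, 3.6]
grip_width: 0.0231
grip_force: 57.9
```

```bash
python3 -c "from h import *; rep()"
```

```text
t 9.4 offset clip x,y,z mm [ 0.  -0.  13.4] F clip [-0.0, -0.5, 4.5] M [-0.2, -0.02, 0.06] w 0.0231 rot [-0.2 -0.   1. ]
```

Request:
step_arm(plan=[{"dx": 0, "dy": 0, "dz": 0.03, "rx": 0, "ry": 0, "rz": 0, "claw": 1}, {"dx": 0, "dy": 0, "dz": 0.03, "rx": 0, "ry": 0, "rz": 0, "claw": 1}, {"dx": 0, "dy": 0, "dz": 0, "rx": 0, "ry": 0, "rz": 0, "claw": 1}])

```text
time_s: 9.7
ee_pos: [0.5762, -0.0526, 0.1695]
eef_rot: [-3.136, -0.523, 1.872]
force: [0.0, -2.5, 4.0]
grip_width: 0.0232
grip_force: 57.9
```

```bash
python3 -c "from h import *; rep()"
```

```text
t 9.7 offset clip x,y,z mm [ 0.  -0.1  7.3] F clip [-0.8, -0.1, 4.6] M [-0.22, -0.12, 0.06] w 0.0232 rot [-0.2 -0.   1. ]
```

Request:
step_arm(plan=[{"dx": 0, "dy": 0, "dz": 0.02, "rx": 0, "ry": 0, "rz": 0, "claw": 1}, {"dx": 0, "dy": 0, "dz": 0.02, "rx": 0, "ry": 0, "rz": 0, "claw": 1}, {"dx": 0, "dy": 0, "dz": 0, "rx": 0, "ry": 0, "rz": 0, "claw": 1}])

```text
time_s: 10.0
ee_pos: [0.5754, -0.0505, 0.1654]
eef_rot: [-3.134, -0.524, 1.871]
force: [0.2, -0.9, 1.7]
grip_width: 0.023
grip_force: 57.9
```

```bash
python3 -c "from h import *; rep()"
```

```text
t 10.0 offset clip x,y,z mm [-0.1 -0.1  2.7] F clip [-0.1, 0.1, 2.0] M [-0.24, -0.05, 0.08] w 0.023 rot [-0.2  0.   1. ]
```

Request:
step_arm(plan=[{"dx": 0, "dy": 0, "dz": 0.02, "rx": 0, "ry": 0, "rz": 0, "claw": 1}, {"dx": 0, "dy": 0, "dz": 0, "rx": 0, "ry": 0, "rz": 0, "claw": 1}])

```text
time_s: 10.2
ee_pos: [0.575, -0.0495, 0.1636]
eef_rot: [-3.134, -0.524, 1.871]
force: [0.5, -0.8, 0.0]
grip_width: 0.0231
grip_force: 57.9
```

```bash
python3 -c "from h import *; rep()"
```

```text
t 10.2 offset clip x,y,z mm [-0.1 -0.1  0.6] F clip [0.2, -0.8, 0.5] M [-0.39, -0.05, 0.13] w 0.0231 rot [-0.2  0.   1. ]
```

Request:
step_arm(plan=[{"dx": 0, "dy": 0, "dz": 0.02, "rx": 0, "ry": 0, "rz": 0, "claw": 1}, {"dx": 0, "dy": 0, "dz": 0, "rx": 0, "ry": 0, "rz": 0, "claw": 1}])

```text
time_s: 10.4
ee_pos: [0.5747, -0.0485, 0.1619]
eef_rot: [-3.134, -0.524, 1.871]
force: [-0.8, 0.9, -2.1]
grip_width: 0.0232
grip_force: 57.9
```

```bash
python3 -c "from h import *; rep()
p=viewer.camera('side'); q=viewer.camera('top'); L=[]
for c in (p,q):
    u,v=map(int,px(c,clipo)); L.append(cv2.resize(c['img'][v-35:v+35,u-45:u+45,::-1],(390,300),interpolation=2))
cv2.imwrite('pics/s4.png',np.vstack(L))"
```

```text
t 10.4 offset clip x,y,z mm [-0.1 -0.1 -1.4] F clip [-0.5, -0.1, -2.4] M [-0.44, -0.05, 0.07] w 0.0232 rot [-0.2  0.   1. ]
```

View pics/s4.png

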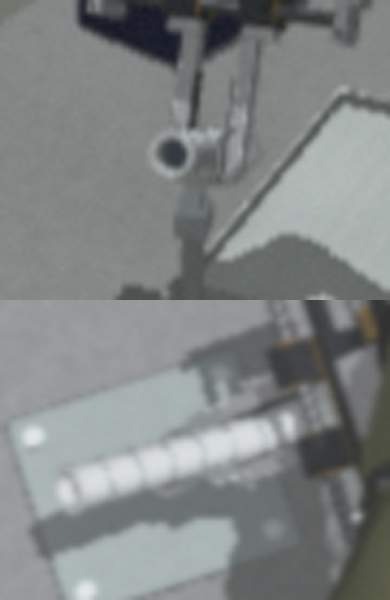

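The body is between the jaws in both views: mouth at (172,152) above the block in the side view, and body on the clip line in the top view. The jaws now pull it inward, so I'll push a little further to the saddle.

Request:
step_arm(plan=[{"dx": 0, "dy": 0, "dz": 0.02, "rx": 0, "ry": 0, "rz": 0, "claw": 1}, {"dx": 0, "dy": 0, "dz": 0, "rx": 0, "ry": 0, "rz": 0, "claw": 1}])

```text
time_s: 10.7
ee_pos: [0.5745, -0.0477, 0.1604]
eef_rot: [-3.135, -0.523, 1.872]
force: [-0.3, -0.2, -1.9]
grip_width: 0.0231
grip_force: 57.9
```

```bash
python3 -c "from h import *; rep()"
```

```text
t 10.7 offset clip x,y,z mm [-0.1 -0.1 -3.2] F clip [-0.3, -1.0, -1.6] M [-0.47, -0.05, 0.04] w 0.0231 rot [-0.2 -0.   1. ]
```

Request:
step_arm(plan=[{"dx": 0, "dy": 0, "dz": 0.02, "rx": 0, "ry": 0, "rz": 0, "claw": 1}, {"dx": 0, "dy": 0, "dz": 0, "rx": 0, "ry": 0, "rz": 0, "claw": 1}])

```text
time_s: 10.9
ee_pos: [0.5745, -0.0472, 0.1592]
eef_rot: [-3.136, -0.522, 1.872]
force: [-0.1, -3.8, 2.2]
grip_width: 0.0228
grip_force: 57.9
```

```bash
python3 -c "from h import *; rep()"
```

```text
t 10.9 offset clip x,y,z mm [ 0.1 -0.3 -4.4] F clip [-1.3, -2.0, 3.6] M [-0.57, 0.1, 0.05] w 0.0228 rot [-0.3 -0.1  1. ]
```

It's seated on the saddle: force has reversed to +3.6 N, and a depth of −4 mm matches the grip offset. Now I'll release and retreat.

Request:
step_arm(plan=[{"dx": 0, "dy": 0, "dz": 0, "rx": 0, "ry": 0, "rz": 0, "claw": 0}, {"dx": 0, "dy": 0, "dz": 0, "rx": 0, "ry": 0, "rz": 0, "claw": 0}, {"dx": 0, "dy": 0, "dz": 0, "rx": 0, "ry": 0, "rz": 0, "claw": 0}, {"dx": 0, "dy": 0, "dz": 0, "rx": 0, "ry": 0, "rz": 0, "claw": 0}, {"dx": 0, "dy": 0, "dz": 0, "rx": 0, "ry": 0, "rz": 0, "claw": 0}, {"dx": 0, "dy": 0, "dz": 0, "rx": 0, "ry": 0, "rz": 0, "claw": 0}, {"dx": 0, "dy": 0, "dz": 0, "rx": 0, "ry": 0, "rz": 0, "claw": 0}])

```text
time_s: 11.6
ee_pos: [0.5743, -0.0469, 0.1589]
eef_rot: [-3.135, -0.523, 1.872]
force: [-0.3, 0.2, -0.0]
grip_width: 0.0753
grip_force: 0.0
```

Request:
step_arm(plan=[{"dx": 0, "dy": 0, "dz": -0.2, "rx": 0, "ry": 0, "rz": 0, "claw": 0}, {"dx": 0, "dy": 0, "dz": -0.3, "rx": 0, "ry": 0, "rz": 0, "claw": 0}, {"dx": 0, "dy": 0, "dz": -0.35, "rx": 0, "ry": 0, "rz": 0, "claw": 0}, {"dx": 0, "dy": 0, "dz": -0.35, "rx": 0, "ry": 0, "rz": 0, "claw": 0}])

```text
time_s: 12.0
ee_pos: [0.5928, -0.1044, 0.2641]
eef_rot: [-3.135, -0.523, 1.872]
force: [0.3, 0.1, 0.2]
grip_width: 0.0939
grip_force: 0.0
```

```bash
python3 - <<'E'
from h import *
from scipy.optimize import least_squares
rep()
W=[]
for n in("side","top"):
    c=viewer.camera(n); w=cloud(c).reshape(-1,3); w=w[np.isfinite(w[:,0])]; v=(w-clipo)@np.stack([ex,yc,zc],1)
    pts=v[(abs(v[:,0])<.02)&(v[:,1]>.018)&(v[:,1]<.095)&(abs(v[:,2])<.02)]
    f=lambda z,pts=pts:np.hypot(pts[:,0]-z[0]-z[1]*pts[:,1],pts[:,2]-z[2]-z[3]*pts[:,1])-.012
    z=least_squares(f,[0,0,0,0],loss="soft_l1",f_scale=.001).x
    print(n,len(pts),"x off/slope",z[:2].round(4),"z",z[2:].round(4),"mouth y",np.percentile(pts[:,1],99).round(4),np.std(f(z)).round(4))
    lo=v[(abs(v[:,0])<.035)&(v[:,1]<-.02)&(v[:,1]>-.12)&(abs(v[:,2])<.035)]; print(len(lo), np.percentile(lo[:,1],[1,5,20]) if len(lo) else "")
    if n=="side":
        u,v=map(int,px(c,clipo)); a=c["img"][v-75:v+75,u-100:u+100,::-1]; cv2.imwrite("pics/s5.png",cv2.resize(a,(800,600)))
E
```

```text
t 12.0 offset clip x,y,z mm [-6.000e-01  1.000e-01  1.164e+02] F clip [0.3, 0.1, 0.1] M [-0.23, -0.07, -0.01] w 0.0939 rot [-0.2 -0.   1. ]
side 126 x off/slope [ 0.0017 -0.0165] z [-0.0005  0.0111] mouth y 0.0923 0.0028
144 [-0.07809826 -0.07610682 -0.07404367]
top 314 x off/slope [0.0007 0.0001] z [0.0002 0.0268] mouth y 0.0867 0.0016
379 [-0.084783   -0.08289203 -0.07765659]
```

View pics/s5.png

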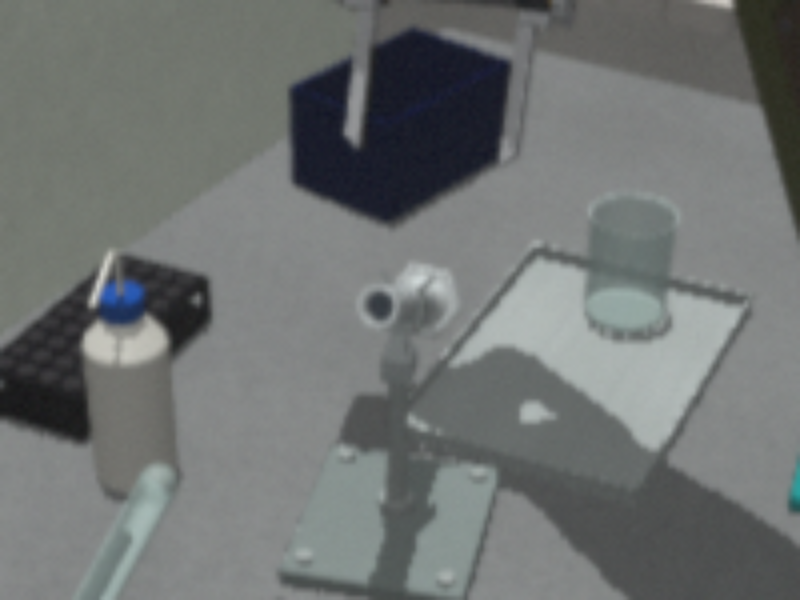

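The picture shows the cylinder held by the clip with the gripper away: mouth at (380,303), foot at (425,300). The bottle and beaker are undisturbed. I'll regrasp near the mouth with an almost vertical tool.

```bash
cat >> h.py <<'E'
ph=np.radians(265); ag=np.cos(ph)*hh+np.array([0,0,np.sin(ph)]); Rg=tool(hh,ag)
Ag=clipo+.036*yc+.001*zc+.0007*ex; Pg=Ag-.001*ag
E
python3 - <<'E'
from h import *
o,p,R=now()
plan([(p+[-.005,.03,.05],R),(Pg-.08*ag,Rg)],v=.04)
E
```

```text
0 0.255 0.021 -0.142 | 0 0 0
1 0.255 0.02 -0.143 | 0 0 0
2 0.124 -0.011 0.156 | 0 -0.077 -0.002
3 0.142 -0.011 0.14 | 0.001 -0.077 -0.002
4 0.158 -0.01 0.122 | 0 -0.077 -0.003
5 0.171 -0.01 0.103 | 0.001 -0.078 -0.002
6 0.183 -0.009 0.081 | -0 -0.077 -0.003
end [0.5558 0.0109 0.2795] q [-0.4   0.57  1.11  0.4   1.79 -0.68] t 12.1 F [-0.6  1.1 -0.2] w 0.0938 p [ 0.5939 -0.1058  0.2667]
```

Request:
step_arm(plan=[{"dx": 0.25, "dy": 0.02, "dz": -0.14, "rx": 0, "ry": 0, "rz": 0, "claw": 0}, {"dx": 0.25, "dy": 0.02, "dz": -0.14, "rx": 0, "ry": 0, "rz": 0, "claw": 0}, {"dx": 0.12, "dy": -0.01, "dz": 0.15, "rx": 0, "ry": -0.077, "rz": -0.002, "claw": 0}, {"dx": 0.14, "dy": -0.01, "dz": 0.14, "rx": 0, "ry": -0.077, "rz": -0.002, "claw": 0}, {"dx": 0.16, "dy": -0.01, "dz": 0.12, "rx": 0, "ry": -0.077, "rz": -0.002, "claw": 0}, {"dx": 0.17, "dy": -0.01, "dz": 0.1, "rx": 0, "ry": -0.077, "rz": -0.002, "claw": 0}, {"dx": 0.18, "dy": -0.01, "dz": 0.08, "rx": 0, "ry": -0.077, "rz": -0.002, "claw": 0}, {"dx": 0, "dy": 0, "dz": 0, "rx": 0, "ry": 0, "rz": 0, "claw": 0}])

```text
time_s: 12.9
ee_pos: [0.5538, 0.0145, 0.2751]
eef_rot: [-3.138, 0.084, 1.896]
force: [-0.7, 0.9, -0.1]
grip_width: 0.0939
grip_force: 0.0
```

```bash
python3 - <<'E'
from h import *
plan([(Pg,Rg)],v=.02)
E
```

```text
0 -0.012 0.002 0.19 | -0 -0 0.001
1 -0.012 0.002 0.19 | -0.001 -0.001 0
2 -0.011 0.002 0.19 | -0 -0 0.001
3 -0.012 0.003 0.19 | -0.001 -0.001 0
end [0.5581 0.0042 0.1998] q [-0.    0.26  1.45 -0.08  1.41 -0.32] t 12.9 F [-0.7  0.9 -0.1] w 0.0939 p [0.5538 0.0145 0.2751]
```

Request:
step_arm(plan=[{"dx": -0.012, "dy": 0.002, "dz": 0.19, "rx": 0, "ry": 0, "rz": 0, "claw": 0}, {"dx": -0.012, "dy": 0.002, "dz": 0.19, "rx": 0, "ry": 0, "rz": 0, "claw": 0}, {"dx": -0.012, "dy": 0.002, "dz": 0.19, "rx": 0, "ry": 0, "rz": 0, "claw": 0}, {"dx": -0.012, "dy": 0.002, "dz": 0.19, "rx": 0, "ry": 0, "rz": 0, "claw": 0}, {"dx": 0, "dy": 0, "dz": 0, "rx": 0, "ry": 0, "rz": 0, "claw": 0.5}])

```text
time_s: 13.4
ee_pos: [0.5583, 0.0004, 0.198]
eef_rot: [-3.135, 0.079, 1.89]
force: [-1.0, 0.6, 0.3]
grip_width: 0.0892
grip_force: 0.0
```

```bash
python3 - <<'E'
from h import *
plan([(Pg,Rg)],v=.02)
E
```

```text
0 0.035 0.01 -0.021 | -0.004 -0.005 -0.001
end [0.5581 0.0042 0.1998] q [-0.03  0.33  1.54 -0.08  1.25 -0.32] t 13.4 F [-1.   0.6  0.3] w 0.0892 p [5.583e-01 4.000e-04 1.980e-01]
```

Request:
step_arm(plan=[{"dx": 0.03, "dy": 0.01, "dz": -0.02, "rx": 0, "ry": 0, "rz": 0, "claw": 0.5}, {"dx": 0, "dy": 0, "dz": 0, "rx": 0, "ry": 0, "rz": 0, "claw": 0.7}, {"dx": 0, "dy": 0, "dz": 0, "rx": 0, "ry": 0, "rz": 0, "claw": 0.7}, {"dx": 0, "dy": 0, "dz": 0, "rx": 0, "ry": 0, "rz": 0, "claw": 0.7}, {"dx": 0, "dy": 0, "dz": 0, "rx": 0, "ry": 0, "rz": 0, "claw": 0.7}, {"dx": 0, "dy": 0, "dz": 0, "rx": 0, "ry": 0, "rz": 0, "claw": 0.7}, {"dx": 0, "dy": 0, "dz": 0, "rx": 0, "ry": 0, "rz": 0, "claw": 0.7}, {"dx": 0, "dy": 0, "dz": 0, "rx": 0, "ry": 0, "rz": 0, "claw": 0.7}], grip_force=20)

```text
time_s: 14.2
ee_pos: [0.5593, 0.0042, 0.2026]
eef_rot: [-3.139, 0.081, 1.89]
force: [0.6, 0.6, -1.3]
grip_width: 0.0293
grip_force: 0.0
```

```bash
python3 - <<'E'
from h import *
plan([(Pg,Rg)],v=.02)
E
```

```text
0 0.007 -0.012 0.026 | -0.001 -0.004 -0.001
end [0.558  0.0042 0.1999] q [-0.02  0.33  1.54 -0.08  1.26 -0.32] t 14.2 F [ 0.6  0.6 -1.3] w 0.0293 p [0.5593 0.0042 0.2026]
```

Request:
step_arm(plan=[{"dx": 0, "dy": -0.01, "dz": 0.02, "rx": 0, "ry": 0, "rz": 0, "claw": 0.72}, {"dx": 0, "dy": 0, "dz": 0, "rx": 0, "ry": 0, "rz": 0, "claw": 1}, {"dx": 0, "dy": 0, "dz": 0, "rx": 0, "ry": 0, "rz": 0, "claw": 1}, {"dx": 0, "dy": 0, "dz": 0, "rx": 0, "ry": 0, "rz": 0, "claw": 1}])

```text
time_s: 14.6
ee_pos: [0.5581, 0.0036, 0.2003]
eef_rot: [-3.138, 0.081, 1.89]
force: [-1.7, -1.2, -1.7]
grip_width: 0.0237
grip_force: 20.0
```

```bash
python3 - <<'E'
from h import *
rep(); plan([(Pg,Rg)],v=.02)
E
```

```text
t 14.6 offset clip x,y,z mm [ 0.6 67.6  4.1] F clip [-1.9, -1.4, -1.2] M [-0.06, 0.34, -0.3] w 0.0237 rot [  0.2 -34.7   0.2]
0 0.007 0.001 0.004 | -0.002 -0.004 -0.001
end [0.558  0.0043 0.1998] q [-0.02  0.33  1.54 -0.08  1.25 -0.32] t 14.6 F [-1.7 -1.2 -1.7] w 0.0237 p [0.5581 0.0036 0.2003]
```

Request:
step_arm(plan=[{"dx": 0, "dy": 0, "dz": 0, "rx": 0, "ry": 0, "rz": 0, "claw": 1}, {"dx": 0, "dy": 0, "dz": 0, "rx": 0, "ry": 0, "rz": 0, "claw": 1}, {"dx": -0.023, "dy": 0, "dz": -0.033, "rx": 0, "ry": 0, "rz": 0, "claw": 1}, {"dx": -0.023, "dy": 0, "dz": -0.033, "rx": 0, "ry": 0, "rz": 0, "claw": 1}], grip_force=60)

```text
time_s: 15.0
ee_pos: [0.5595, 0.0002, 0.2072]
eef_rot: [-3.139, 0.08, 1.89]
force: [-0.9, 2.6, -4.4]
grip_width: 0.0228
grip_force: 60.0
```

```bash
python3 -c "from h import *; rep()"
```

```text
t 15.0 offset clip x,y,z mm [ 0.8 67.9 12. ] F clip [-0.0, 0.2, -5.2] M [0.64, 0.1, -0.09] w 0.0228 rot [  0.1 -34.6   0.1]
```

Request:
step_arm(plan=[{"dx": -0.023, "dy": 0, "dz": -0.033, "rx": 0, "ry": 0, "rz": 0, "claw": 1}, {"dx": -0.023, "dy": 0, "dz": -0.033, "rx": 0, "ry": 0, "rz": 0, "claw": 1}])

```text
time_s: 15.2
ee_pos: [0.5614, -0.0044, 0.2154]
eef_rot: [-3.141, 0.082, 1.89]
force: [-0.5, -0.7, -0.6]
grip_width: 0.0232
grip_force: 60.0
```

```bash
python3 -c "from h import *; rep()"
```

```text
t 15.2 offset clip x,y,z mm [ 1.2 67.7 21.5] F clip [-0.7, -0.7, -0.3] M [-0.01, 0.08, -0.02] w 0.0232 rot [  0.  -34.7   0.1]
```

Request:
step_arm(plan=[{"dx": -0.023, "dy": 0, "dz": -0.033, "rx": 0, "ry": 0, "rz": 0, "claw": 1}, {"dx": -0.023, "dy": 0, "dz": -0.033, "rx": 0, "ry": 0, "rz": 0, "claw": 1}])

```text
time_s: 15.4
ee_pos: [0.5626, -0.0082, 0.2223]
eef_rot: [-3.141, 0.082, 1.89]
force: [0.4, -0.1, 0.4]
grip_width: 0.0233
grip_force: 60.0
```

```bash
python3 -c "from h import *; rep()"
```

```text
t 15.4 offset clip x,y,z mm [ 1.1 67.7 29.5] F clip [0.3, -0.0, 0.4] M [0.01, -0.01, 0.07] w 0.0233 rot [  0.  -34.7   0.1]
```

Request:
step_arm(plan=[{"dx": -0.12, "dy": 0, "dz": -0.16, "rx": 0, "ry": 0, "rz": 0, "claw": 1}, {"dx": -0.17, "dy": 0, "dz": -0.24, "rx": 0, "ry": 0, "rz": 0, "claw": 1}, {"dx": -0.17, "dy": 0, "dz": -0.24, "rx": 0, "ry": 0, "rz": 0, "claw": 1}, {"dx": 0, "dy": 0, "dz": -0.3, "rx": 0, "ry": 0, "rz": 0, "claw": 1}, {"dx": 0, "dy": 0, "dz": -0.3, "rx": 0, "ry": 0, "rz": 0, "claw": 1}, {"dx": 0, "dy": 0, "dz": 0, "rx": 0, "ry": 0, "rz": 0, "claw": 1}])

```text
time_s: 16.0
ee_pos: [0.5745, -0.0419, 0.3535]
eef_rot: [3.137, 0.085, 1.889]
force: [0.7, -0.4, -1.5]
grip_width: 0.023
grip_force: 60.0
```

```bash
cat >> h.py <<'E'
def held(a0,lo,hi,C0=None):
    """fit the held body's axis; a0: guess dir to the mouth, lo/hi along it from TCP. Returns dir(world), offset from TCP (world)"""
    from scipy.optimize import least_squares
    for n in("side","top"):
        o,P,R=now(); c=viewer.camera(n); w=cloud(c).reshape(-1,3); w=w[np.isfinite(w[:,0])]
        y=R[:,1]; B=np.stack([a0,y,np.cross(a0,y)],1)
        v=(w-P)@B
        ext=v[(np.hypot(v[:,1],v[:,2])<.04)&(abs(v[:,0])<.2)]
        pts=v[(v[:,0]>lo)&(v[:,0]<hi)&(np.hypot(v[:,1],v[:,2])<.022)]
        if len(pts)<30: print(n,"few",len(pts)); continue
        f=lambda z:np.hypot(pts[:,1]-z[0]-z[1]*pts[:,0],pts[:,2]-z[2]-z[3]*pts[:,0])-.012
        z=least_squares(f,[0,0,0,0],loss="soft_l1",f_scale=.001).x
        dd=U(B@[1,z[1],z[3]])
        print(n,len(pts),"z",z.round(4),"dir",dd.round(4),"elev",np.degrees(np.arcsin(dd[2])).round(2),"std",f(z).std().round(4),"ends",ext[:,0].min().round(4),ext[:,0].max().round(4),"dir in tool",(R.T@dd).round(4))
    return c
E
python3 - <<'E'
from h import *
rep(); 
held(yc,-.1,-.02)
plan([],v=.02)
E
```

```text
t 16.0 offset clip x,y,z mm [  1.7 102.3 160.9] F clip [0.5, -1.2, -1.0] M [0.01, -0.08, 0.03] w 0.023 rot [ -0.3 -34.8   0.1]
side 40 z [ 0.0016  0.0077  0.0021 -0.0058] dir [-0.2651  0.8214  0.5051] elev 30.34 std 0.0006 ends -0.1152 0.0569 dir in tool [ 0.8173  0.0082 -0.5761]
top few 0
end [ 0.5739 -0.0418  0.3491] q [-0.1   0.28  1.26 -0.08  1.57 -0.42] t 16.1 F [-0.  -0.6 -1.7] w 0.0232 p [ 0.5739 -0.0418  0.3491]
```

The hold is unchanged: the axis is still at 30.3° and the foot about 0.12 m below the TCP. Next I'll move over the tray, yaw, then pitch the cylinder upright.

```bash
cat >> h.py <<'E'
m=U([.8173,.0082,-.5761])
def Rup(az):
    best=None
    # R m = ez, then spin so the tool z heads to az
    R0=Ro.align_vectors([[0,0,1]],[m])[0].as_matrix(); z=R0[:,2]
    return Ro.from_euler("z",az-np.arctan2(z[1],z[0])).as_matrix()@R0
E
python3 - <<'E'
from h import *
o,p,R=now(); az=np.radians(-20)
Rf=Rup(az); print(Rf.round(3))
R1=lambda deg:Ro.from_euler("z",np.radians(deg)).as_matrix()@R
plan([([.545,-.20,.35],R1(-64)),([.545,-.20,.35],R1(-128)),([.53,-.195,.30],Rf)],v=.03,w=8)
E
```

```text
[[ 0.545 -0.337  0.768]
 [-0.188 -0.942 -0.28 ]
 [ 0.817  0.008 -0.576]]
0 -0.176 -0.096 0.013 | 0.007 0 0.089
1 -0.188 -0.071 0.014 | 0.007 0 0.089
2 -0.196 -0.044 0.015 | 0.007 0 0.088
3 -0.2 -0.016 0.015 | 0.007 0 0.089
4 -0.2 0.012 0.016 | 0.008 0 0.088
5 -0.196 0.039 0.015 | 0.007 0 0.089
6 -0.189 0.067 0.014 | 0.008 0 0.088
7 -0.177 0.092 0.014 | 0.007 0 0.089
8 -0 0 -0 | 0.007 0 0.089
9 -0 0 -0 | 0.007 0 0.088
10 -0 0 -0 | 0.007 0 0.089
11 -0 0 -0 | 0.008 0 0.088
12 -0 0 -0 | 0.007 0 0.089
13 -0 0 -0 | 0.008 0 0.088
14 -0 0 -0 | 0.007 0 0.089
15 -0 0 -0 | 0.008 0 0.088
16 -0.015 0.001 0.064 | -0.001 0.083 -0
17 -0.023 0 0.061 | -0.001 0.083 -0
18 -0.03 0 0.058 | -0.001 0.083 -0
19 -0.038 0 0.054 | -0 0.083 -0
20 -0.044 0 0.048 | -0.001 0.082 -0.001
21 -0.05 0 0.042 | -0 0.083 -0
22 -0.056 0.001 0.035 | -0.001 0.082 -0.001
23 -0.059 0 0.028 | -0 0.083 -0
end [ 0.53  -0.195  0.3  ] q [-0.1   0.28  1.26 -0.08  1.57 -0.42] t 16.1 F [-0.  -0.6 -1.7] w 0.0232 p [ 0.5739 -0.0418  0.3491]
```

Request:
step_arm(plan=[{"dx": -0.18, "dy": -0.1, "dz": 0.01, "rx": 0.007, "ry": 0, "rz": 0.089, "claw": 1}, {"dx": -0.19, "dy": -0.07, "dz": 0.01, "rx": 0.007, "ry": 0, "rz": 0.089, "claw": 1}, {"dx": -0.2, "dy": -0.04, "dz": 0.015, "rx": 0.007, "ry": 0, "rz": 0.089, "claw": 1}, {"dx": -0.2, "dy": -0.015, "dz": 0.015, "rx": 0.007, "ry": 0, "rz": 0.089, "claw": 1}, {"dx": -0.2, "dy": 0.01, "dz": 0.015, "rx": 0.007, "ry": 0, "rz": 0.089, "claw": 1}, {"dx": -0.2, "dy": 0.04, "dz": 0.015, "rx": 0.007, "ry": 0, "rz": 0.089, "claw": 1}, {"dx": -0.19, "dy": 0.07, "dz": 0.015, "rx": 0.007, "ry": 0, "rz": 0.089, "claw": 1}, {"dx": -0.18, "dy": 0.09, "dz": 0.015, "rx": 0.007, "ry": 0, "rz": 0.089, "claw": 1}, {"dx": 0, "dy": 0, "dz": 0, "rx": 0.007, "ry": 0, "rz": 0.089, "claw": 1}, {"dx": 0, "dy": 0, "dz": 0, "rx": 0.007, "ry": 0, "rz": 0.089, "claw": 1}])

```text
time_s: 17.1
ee_pos: [0.5443, -0.2021, 0.3489]
eef_rot: [3.141, 0.083, 0.481]
force: [0.4, -0.0, -0.5]
grip_width: 0.0232
grip_force: 60.0
```

Request:
step_arm(plan=[{"dx": 0, "dy": 0, "dz": 0, "rx": 0.007, "ry": 0, "rz": 0.089, "claw": 1}, {"dx": 0, "dy": 0, "dz": 0, "rx": 0.007, "ry": 0, "rz": 0.089, "claw": 1}, {"dx": 0, "dy": 0, "dz": 0, "rx": 0.007, "ry": 0, "rz": 0.089, "claw": 1}, {"dx": 0, "dy": 0, "dz": 0, "rx": 0.007, "ry": 0, "rz": 0.089, "claw": 1}, {"dx": 0, "dy": 0, "dz": 0, "rx": 0.007, "ry": 0, "rz": 0.089, "claw": 1}, {"dx": 0, "dy": 0, "dz": 0, "rx": 0.007, "ry": 0, "rz": 0.089, "claw": 1}])

```text
time_s: 17.7
ee_pos: [0.5445, -0.2015, 0.349]
eef_rot: [3.138, 0.08, -0.36]
force: [-0.6, -0.6, -1.2]
grip_width: 0.0231
grip_force: 60.0
```

```bash
python3 - <<'E'
from h import *
plan([([.54,-.195,.29],Rup(np.radians(-20)))],v=.03,w=8)
E
```

```text
0 -0.002 -0.006 0.074 | 0 0.083 -0.001
1 -0.012 -0.006 0.073 | 0 0.082 -0.001
2 -0.021 -0.006 0.071 | 0 0.083 -0.001
3 -0.03 -0.006 0.068 | 0 0.082 -0.002
4 -0.039 -0.006 0.063 | 0.001 0.083 -0.001
5 -0.046 -0.006 0.058 | 0 0.082 -0.002
6 -0.054 -0.006 0.052 | 0.001 0.083 -0.001
7 -0.06 -0.007 0.044 | 0 0.082 -0.002
end [ 0.54  -0.195  0.29 ] q [-0.41  0.36  1.15 -0.01  1.71  1.52] t 17.7 F [-0.6 -0.6 -1.2] w 0.0231 p [ 0.5445 -0.2015  0.349 ]
```

Request:
step_arm(plan=[{"dx": 0, "dy": -0.006, "dz": 0.07, "rx": 0, "ry": 0.083, "rz": -0.001, "claw": 1}, {"dx": -0.01, "dy": -0.006, "dz": 0.07, "rx": 0, "ry": 0.082, "rz": -0.001, "claw": 1}, {"dx": -0.02, "dy": -0.006, "dz": 0.07, "rx": 0, "ry": 0.083, "rz": -0.001, "claw": 1}, {"dx": -0.03, "dy": -0.006, "dz": 0.07, "rx": 0, "ry": 0.082, "rz": -0.002, "claw": 1}, {"dx": -0.04, "dy": -0.006, "dz": 0.06, "rx": 0, "ry": 0.083, "rz": -0.001, "claw": 1}, {"dx": -0.05, "dy": -0.006, "dz": 0.06, "rx": 0, "ry": 0.082, "rz": -0.002, "claw": 1}, {"dx": -0.05, "dy": -0.006, "dz": 0.05, "rx": 0, "ry": 0.083, "rz": -0.001, "claw": 1}, {"dx": -0.06, "dy": -0.006, "dz": 0.045, "rx": 0, "ry": 0.082, "rz": -0.002, "claw": 1}, {"dx": 0, "dy": 0, "dz": 0, "rx": 0, "ry": 0, "rz": 0, "claw": 1}])

```text
time_s: 18.6
ee_pos: [0.5383, -0.1946, 0.2879]
eef_rot: [3.122, -0.954, -0.324]
force: [1.4, -0.7, -0.5]
grip_width: 0.0232
grip_force: 60.0
```

```bash
python3 - <<'E'
from h import *
plan([([.55,-.195,.15],Rup(np.radians(-20)))],v=.03,w=8)
held(np.array([0,0,1.]),-.095,-.02)
E
```

```text
0 -0.212 -0.01 0.178 | -0 0 0.001
1 -0.212 -0.01 0.178 | -0 0 0
2 -0.212 -0.01 0.177 | -0 0.001 0.001
3 -0.212 -0.009 0.177 | -0 0 0
4 -0.212 -0.01 0.178 | -0.001 0.001 0.001
end [ 0.5501 -0.195   0.15  ] q [-0.45 -0.08  2.04  0.35  0.24  1.16] t 18.6 F [ 1.4 -0.7 -0.5] w 0.0232 p [ 0.5383 -0.1946  0.2879]
side 191 z [-0.0008  0.0024  0.0047  0.0111] dir [ 0.0097 -0.006   0.9999] elev 89.35 std 0.0019 ends -0.1174 0.056 dir in tool [ 0.8221  0.0137 -0.5692]
top few 9
```

Near-radial heading puts the wrist close to its singularity (j5 = 0.24). I'll yaw to a heading of +60°, which bends the wrist properly and also keeps it clear of the turquoise stand.

```bash
sed -i 's/^m=U.*/m=U([.820,.011,-.573])/' h.py; python3 - <<'E'
from h import *
plan([([.545,-.195,.29],Rup(np.radians(20))),([.545,-.195,.29],Rup(np.radians(60)))],v=.03,w=8.2)
E
```

```text
0 0.002 -0.003 0.009 | 0.072 0.002 -0.051
1 0.002 -0.002 0.009 | 0.072 0.002 -0.051
2 0.002 -0.001 0.01 | 0.073 0.002 -0.051
3 0.003 0.001 0.009 | 0.072 0.002 -0.051
4 0.002 0.002 0.01 | 0.073 0.001 -0.051
5 0 -0 -0 | 0.073 0.001 -0.051
6 0 -0 -0 | 0.073 0.001 -0.051
7 0 -0 0 | 0.073 0.001 -0.051
8 0 -0 0 | 0.072 0.001 -0.051
9 0 -0 0 | 0.073 0.001 -0.051
end [ 0.545 -0.195  0.29 ] q [-0.45 -0.08  2.03  0.34  0.25  1.17] t 18.7 F [0.5 0.6 0.2] w 0.0229 p [ 0.5404 -0.1951  0.2918]
```

Request:
step_arm(plan=[{"dx": 0, "dy": 0, "dz": 0.01, "rx": 0.072, "ry": 0.002, "rz": -0.051, "claw": 1}, {"dx": 0, "dy": 0, "dz": 0.01, "rx": 0.072, "ry": 0.002, "rz": -0.051, "claw": 1}, {"dx": 0, "dy": 0, "dz": 0.01, "rx": 0.073, "ry": 0.002, "rz": -0.051, "claw": 1}, {"dx": 0, "dy": 0, "dz": 0.01, "rx": 0.072, "ry": 0.002, "rz": -0.051, "claw": 1}, {"dx": 0, "dy": 0, "dz": 0.01, "rx": 0.073, "ry": 0.001, "rz": -0.051, "claw": 1}])

```text
time_s: 19.2
ee_pos: [0.5396, -0.1965, 0.2835]
eef_rot: [-3.139, -0.923, 0.132]
force: [-0.2, 0.8, -1.9]
grip_width: 0.0229
grip_force: 60.0
```

```bash
python3 - <<'E'
from h import *
plan([([.545,-.195,.29],Rup(np.radians(60)))],v=.03,w=8.2)
E
```

```text
0 0.012 -0.001 0.001 | 0.067 0.004 -0.05
1 0.012 0 0.001 | 0.067 0.004 -0.05
2 0.012 0.001 0.001 | 0.067 0.003 -0.05
3 0.012 0.002 0.001 | 0.067 0.004 -0.05
4 0.012 0.003 0 | 0.067 0.003 -0.05
5 0.012 0.004 0 | 0.067 0.004 -0.05
6 0.011 0.006 0 | 0.068 0.003 -0.051
end [ 0.545  -0.1951  0.29  ] q [-0.67  0.02  1.95  1.03  0.74  0.12] t 19.2 F [-0.2  0.8 -1.9] w 0.0229 p [ 0.5396 -0.1965  0.2835]
```

Request:
step_arm(plan=[{"dx": 0.012, "dy": 0, "dz": 0, "rx": 0.067, "ry": 0.004, "rz": -0.05, "claw": 1}, {"dx": 0.012, "dy": 0, "dz": 0, "rx": 0.067, "ry": 0.004, "rz": -0.05, "claw": 1}, {"dx": 0.012, "dy": 0, "dz": 0, "rx": 0.067, "ry": 0.004, "rz": -0.05, "claw": 1}, {"dx": 0.012, "dy": 0, "dz": 0, "rx": 0.067, "ry": 0.004, "rz": -0.05, "claw": 1}, {"dx": 0.012, "dy": 0, "dz": 0, "rx": 0.067, "ry": 0.004, "rz": -0.05, "claw": 1}, {"dx": 0.012, "dy": 0.004, "dz": 0, "rx": 0.067, "ry": 0.004, "rz": -0.05, "claw": 1}, {"dx": 0.01, "dy": 0.006, "dz": 0, "rx": 0.067, "ry": 0.004, "rz": -0.05, "claw": 1}, {"dx": 0, "dy": 0, "dz": 0, "rx": 0, "ry": 0, "rz": 0, "claw": 1}])

```text
time_s: 20.0
ee_pos: [0.5439, -0.1966, 0.288]
eef_rot: [3.129, -0.96, 1.059]
force: [-0.1, -1.0, -1.4]
grip_width: 0.0234
grip_force: 60.0
```

```bash
python3 - <<'E'
from h import *
plan([([.545,-.19,.145],Rup(np.radians(60)))],v=.025,w=8.2)
c=held(np.array([0,0,1.]),-.095,-.02)
E
```

```text
0 -0.189 -0.006 0.145 | 0 0 -0.001
1 -0.189 -0.006 0.145 | 0 0 -0.001
2 -0.189 -0.006 0.145 | 0.001 0 -0.001
3 -0.19 -0.006 0.145 | 0 0 -0
4 -0.189 -0.007 0.145 | 0.001 0 -0.001
5 -0.19 -0.006 0.146 | 0 0 -0
end [ 0.545 -0.19   0.145] q [-0.77  0.4   1.49  0.92  1.58 -0.41] t 20.0 F [-0.1 -1.  -1.4] w 0.0234 p [ 0.5439 -0.1966  0.288 ]
side 203 z [0.0008 0.0038 0.0046 0.0018] dir [ 4.2e-03 -3.0e-04  1.0e+00] elev 89.76 std 0.0017 ends -0.1169 0.0563 dir in tool [ 0.8203  0.0112 -0.5718]
top 52 z [0.0042 0.0044 0.0014 0.0062] dir [0.0069 0.0031 1.    ] elev 89.57 std 0.0003 ends -0.1159 0.0571 dir in tool [ 0.823   0.0124 -0.5679]
```

The cylinder is upright to within 0.4° and the joint margins are good. I'll descend and then feel for the floor.

Request:
step_arm(plan=[{"dx": -0.19, "dy": -0.006, "dz": 0.145, "rx": 0, "ry": 0, "rz": 0, "claw": 1}, {"dx": -0.19, "dy": -0.006, "dz": 0.145, "rx": 0, "ry": 0, "rz": 0, "claw": 1}, {"dx": -0.19, "dy": -0.006, "dz": 0.145, "rx": 0, "ry": 0, "rz": -0.001, "claw": 1}, {"dx": -0.19, "dy": -0.006, "dz": 0.145, "rx": 0, "ry": 0, "rz": 0, "claw": 1}, {"dx": -0.19, "dy": -0.006, "dz": 0.145, "rx": 0, "ry": 0, "rz": 0, "claw": 1}, {"dx": -0.19, "dy": -0.006, "dz": 0.145, "rx": 0, "ry": 0, "rz": 0, "claw": 1}, {"dx": 0, "dy": 0, "dz": 0, "rx": 0, "ry": 0, "rz": 0, "claw": 1}, {"dx": 0, "dy": 0, "dz": 0, "rx": 0, "ry": 0, "rz": 0, "claw": 1}])

```text
time_s: 20.9
ee_pos: [0.5454, -0.1892, 0.1461]
eef_rot: [3.119, -0.963, 1.062]
force: [0.0, -0.6, -0.9]
grip_width: 0.0232
grip_force: 60.0
```

```bash
python3 - <<'E'
from h import *
plan([([.545,-.19,.125],Rup(np.radians(60)))],v=.004,w=8.2)
o,p,R=now(); print((R@m).round(4))
c=held(np.array([0,0,1.]),-.095,-.02)
p=viewer.camera("side"); q=viewer.camera("top"); L=[]
for c in(p,q):
    u,v=map(int,px(c,[.545,-.19,.08])); L.append(cv2.resize(c["img"][v-50:v+50,u-65:u+65,::-1],(390,300),interpolation=2))
cv2.imwrite("pics/s6.png",np.hstack(L))
E
```

```text
0 -0.03 -0 0.019 | 0.001 -0 -0.001
1 -0.03 -0.001 0.019 | 0.001 -0 -0
2 -0.03 -0 0.019 | 0.001 -0 -0.001
3 -0.029 -0.001 0.019 | 0.001 -0 -0
4 -0.03 -0 0.018 | 0.001 -0.001 -0.001
5 -0.029 -0 0.019 | 0.002 -0 -0
end [ 0.5451 -0.19    0.125 ] q [-0.76  0.57  1.61  0.95  1.4  -0.64] t 20.9 F [ 0.  -0.6 -0.9] w 0.0232 p [ 0.5454 -0.1892  0.1461]
[-2.7e-03 -5.0e-04  1.0e+00]
side 165 z [ 0.001  -0.0038  0.005   0.002 ] dir [-0.0023  0.0037  1.    ] elev 89.75 std 0.0017 ends -0.1458 0.0563 dir in tool [ 0.8218  0.0092 -0.5697]
top 31 z [ 0.005   0.007   0.0006 -0.002 ] dir [ 0.0051 -0.0052  1.    ] elev 89.58 std 0.0003 ends -0.1514 0.0591 dir in tool [ 0.8194  0.0216 -0.5729]
```

View pics/s6.png

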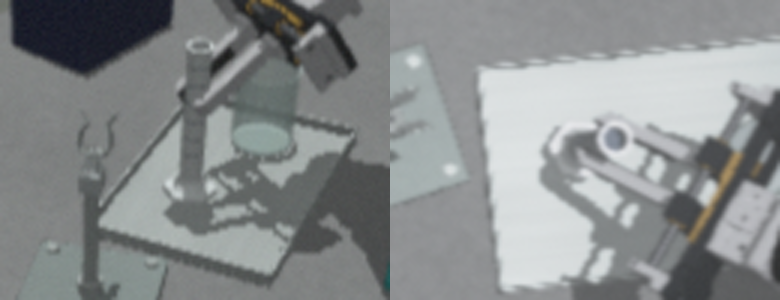

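The picture shows the cylinder upright, mouth up at (200,45), above the tray's empty half and well inside the walls. The beaker is behind it, clear. I'll lower it in small steps.

Request:
step_arm(plan=[{"dx": -0.06, "dy": 0, "dz": 0.04, "rx": 0, "ry": 0, "rz": 0, "claw": 1}, {"dx": -0.06, "dy": 0, "dz": 0.04, "rx": 0, "ry": 0, "rz": 0, "claw": 1}, {"dx": -0.06, "dy": 0, "dz": 0.04, "rx": 0, "ry": 0, "rz": 0, "claw": 1}, {"dx": -0.025, "dy": 0, "dz": 0.016, "rx": 0, "ry": 0, "rz": 0, "claw": 1}, {"dx": -0.016, "dy": 0, "dz": 0.011, "rx": 0, "ry": 0, "rz": 0, "claw": 1}, {"dx": 0, "dy": 0, "dz": 0, "rx": 0, "ry": 0, "rz": 0, "claw": 1}], grip_force=35)

```text
time_s: 21.7
ee_pos: [0.5461, -0.1899, 0.1198]
eef_rot: [3.115, -0.965, 1.066]
force: [-3.0, -0.5, 12.4]
grip_width: 0.0232
grip_force: 35.1
```

Request:
step_arm(plan=[{"dx": -0.016, "dy": 0, "dz": 0.011, "rx": 0, "ry": 0, "rz": 0, "claw": 1}, {"dx": 0, "dy": 0, "dz": 0, "rx": 0, "ry": 0, "rz": 0, "claw": 1}])

```text
time_s: 21.9
ee_pos: [0.5464, -0.1899, 0.1197]
eef_rot: [3.112, -0.968, 1.07]
force: [-7.3, -1.0, 27.3]
grip_width: 0.0234
grip_force: 35.1
```

```bash
python3 - <<'E'
from h import *
plan([]); o,p,R=now(); print((R@m).round(4))
E
```

```text
end [ 0.5464 -0.1899  0.1197] q [-0.76  0.61  1.62  0.96  1.37 -0.68] t 21.9 F [-7.3 -1.  27.3] w 0.0234 p [ 0.5464 -0.1899  0.1197]
[-0.0085 -0.003   1.    ]
```

It's on the floor at 27 N, so I'll ease off before releasing.

Request:
step_arm(plan=[{"dx": 0.025, "dy": 0, "dz": -0.017, "rx": 0, "ry": 0, "rz": 0, "claw": 1}, {"dx": 0, "dy": 0, "dz": 0, "rx": 0, "ry": 0, "rz": 0, "claw": 1}], grip_force=35)

```text
time_s: 22.1
ee_pos: [0.5459, -0.1899, 0.1201]
eef_rot: [3.116, -0.964, 1.065]
force: [0.4, -0.6, 6.6]
grip_width: 0.0236
grip_force: 35.0
```

```bash
python3 - <<'E'
from h import *
plan([]); o,p,R=now(); print((R@m).round(4)); held(np.array([0,0,1.]),-.095,-.02)
E
```

```text
end [ 0.5459 -0.1899  0.1201] q [-0.76  0.61  1.62  0.96  1.37 -0.68] t 22.1 F [ 0.4 -0.6  6.6] w 0.0236 p [ 0.5459 -0.1899  0.1201]
[-4.7e-03 -6.0e-04  1.0e+00]
side 163 z [ 0.0015  0.0097  0.0042 -0.0105] dir [ 0.0031 -0.014   0.9999] elev 89.18 std 0.002 ends -0.1197 0.0571 dir in tool [ 0.8151  0.0245 -0.5789]
top few 27
```

Request:
step_arm(plan=[{"dx": 0, "dy": 0, "dz": 0, "rx": 0, "ry": 0, "rz": 0, "claw": 1}, {"dx": 0, "dy": 0, "dz": 0, "rx": 0, "ry": 0, "rz": 0, "claw": 1}, {"dx": 0, "dy": 0, "dz": 0, "rx": 0, "ry": 0, "rz": 0, "claw": 0.65}, {"dx": 0, "dy": 0, "dz": 0, "rx": 0, "ry": 0, "rz": 0, "claw": 0.65}, {"dx": 0, "dy": 0, "dz": 0, "rx": 0, "ry": 0, "rz": 0, "claw": 0.4}, {"dx": 0, "dy": 0, "dz": 0, "rx": 0, "ry": 0, "rz": 0, "claw": 0.4}, {"dx": 0, "dy": 0, "dz": 0, "rx": 0, "ry": 0, "rz": 0, "claw": 0.4}, {"dx": 0, "dy": 0, "dz": 0, "rx": 0, "ry": 0, "rz": 0, "claw": 0.4}], grip_force=5)

```text
time_s: 23.0
ee_pos: [0.5456, -0.1897, 0.1195]
eef_rot: [3.118, -0.963, 1.064]
force: [-0.7, -0.2, -0.3]
grip_width: 0.056
grip_force: 0.0
```

```bash
python3 - <<'E'
from h import *
plan([]); held(np.array([0,0,1.]),-.095,-.02)
E
```

```text
end [ 0.5456 -0.1897  0.1195] q [-0.76  0.61  1.62  0.96  1.37 -0.68] t 23.0 F [-0.7 -0.2 -0.3] w 0.056 p [ 0.5456 -0.1897  0.1195]
side 159 z [ 0.0026  0.0103  0.0047 -0.0029] dir [ 0.0074 -0.0077  0.9999] elev 89.39 std 0.0018 ends -0.1189 0.058 dir in tool [ 0.8192  0.024  -0.573 ]
top 44 z [0.0063 0.0141 0.0008 0.0012] dir [ 0.0128 -0.0061  0.9999] elev 89.19 std 0.0004 ends -0.1254 0.0584 dir in tool [ 0.8214  0.028  -0.5696]
```

It's standing free. I'll back straight out along tool −z to clear everything, then check.

Request:
step_arm(plan=[{"dx": 0, "dy": 0, "dz": -0.1, "rx": 0, "ry": 0, "rz": 0, "claw": 0.4}, {"dx": 0, "dy": 0, "dz": -0.2, "rx": 0, "ry": 0, "rz": 0, "claw": 0.4}, {"dx": 0, "dy": 0, "dz": -0.3, "rx": 0, "ry": 0, "rz": 0, "claw": 0.4}, {"dx": 0, "dy": 0, "dz": -0.3, "rx": 0, "ry": 0, "rz": 0, "claw": 0.4}, {"dx": 0, "dy": 0, "dz": -0.3, "rx": 0, "ry": 0, "rz": 0, "claw": 0.4}, {"dx": 0.2, "dy": 0, "dz": -0.2, "rx": 0, "ry": 0, "rz": 0, "claw": 0.4}, {"dx": 0.2, "dy": 0, "dz": -0.2, "rx": 0, "ry": 0, "rz": 0, "claw": 0.4}, {"dx": 0, "dy": 0, "dz": 0, "rx": 0, "ry": 0, "rz": 0, "claw": 0.4}])

```text
time_s: 23.9
ee_pos: [0.4895, -0.2843, 0.2475]
eef_rot: [3.108, -0.961, 1.071]
force: [-0.4, 0.1, 1.0]
grip_width: 0.0564
grip_force: 0.0
```

```bash
python3 - <<'E'
from h import *
plan([])
c=viewer.camera("side"); cv2.imwrite("pics/end.png",cv2.resize(c["img"][100:340,130:450,::-1],(800,600)))
E
```

```text
end [ 0.4895 -0.2843  0.2475] q [-0.94  0.49  1.46  0.86  1.66 -0.56] t 23.9 F [-0.4  0.1  1. ] w 0.0564 p [ 0.4895 -0.2843  0.2475]
```

View pics/end.png

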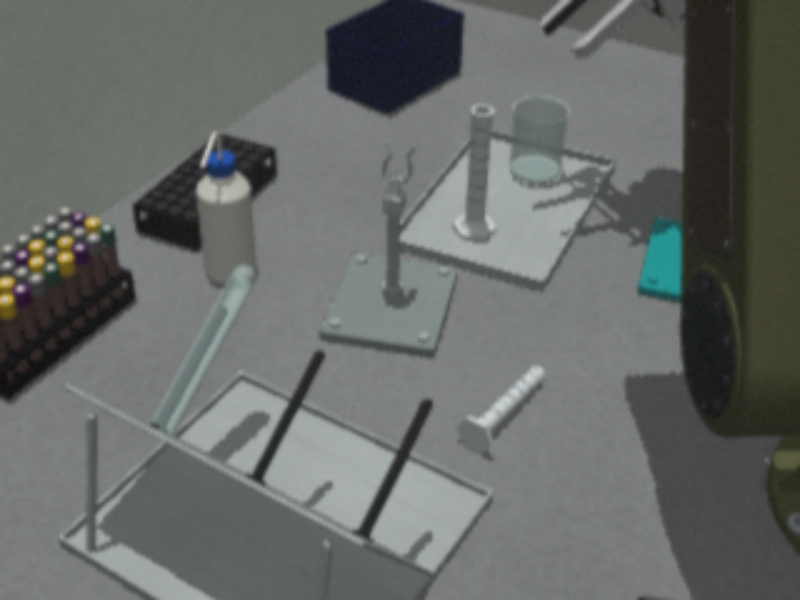

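The cylinder stands upright in the tray at (480,170). The beaker, bottle, tube and small cylinder are all in place, and the gripper is clear, so I'm handing in.

```bash
python3 -c "from h import *; print(hand_in())"
```

```text
the job is handed in; nothing more can be done
None
```

I took the cylinder off its peg, clipped and released it, regrasped it and set it down while still held, so it now stands mouth-up on the tray floor; the last picture shows the tube, beaker and wash bottle where they were, and I handed the job in at about 24 s.

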